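# Scoop the balls out of the jar into the drawer and close up

### The job

Take the lid off the jar and lay it on the bench, then use the scoop to get every steel ball out of the jar and tip them into the open drawer of the small cabinet. When the jar is empty, stand the scoop back on the bench on its flat bottom, put the lid squarely back on the jar and shut the drawer fully. Leave the glue bottles standing and do not knock the roll of tape about.

Things in the scene. Friction and masses are not known exactly. Their poses are not given: they have to be found in the camera images.
- jar: clear round jar, fixed to the bench, 168 mm across, 125 mm high. Inside it is 160 mm across up to 84 mm, then a shoulder narrows it (84 to 104 mm up) to a neck 116 mm across inside. Origin: centre of its underside on the bench; z up. Its inner floor slopes down to its own -x side (see jar_floor), so balls roll and gather at the -x wall.
- jar_mouth (a point): centre of the jar's rim, 125 mm above the bench
- jar_floor (a point): centre of the fixed flat plywood false floor in the jar, on its top face 23 mm above the bench; axes those of the jar. The floor is tilted 12 degrees: its top is 7 mm above the bench at the jar's -x wall and 39 mm at the +x wall.
- jar_lid: plywood lid, 138 mm across, 10 mm thick, with a cork plug below (102 mm across, 8 mm deep, loose in the neck) and a wooden knob (28 mm across, its sides 16 to 42 mm above the origin). Origin: centre of the underside of the plywood, which rests on the jar's rim; z up through the knob. Laid flat it rests on the plug, origin 8 mm up. 150 g.
- scoop: steel hand scoop with an upright handle, 220 g, open at the nose, which points along its own -x. Origin: in the flat underside that rests on the bench. Nose tip, rounded, at x = -47 mm; floor 2 mm thick (1.5 mm at the nose), 68 mm wide; side walls 29 mm high from x = -7 to 35 mm, 62 mm apart inside; back wall 31 mm high at x = 35 mm.
- scoop_grip (a point): point on the centre line of the scoop's handle, at (17, 0, 163) mm in the scoop's frame, 25 mm below the handle's top; axes those of the scoop. The handle is a straight bar, 14 mm thick along y and 20 mm wide, that rises behind the back wall from (34, 0, 40) to (14, 0, 188) mm, leaning 8 degrees towards the nose.
- scoop_nose (a point): underside of the scoop's nose tip
- cabinet_drawer0 (a joint): how far the drawer is pulled out of the small cabinet (m): 0 = shut, starts about 0.10 to 0.125; slides with about 1 N of friction and stays where it is left
- drawer_inside (a point): centre of the drawer's inner floor; x points to the back of the cabinet (the drawer opens to -x). Inside it is 145 mm long (x), 138 mm wide, walls 46 mm high; the 15 mm thick front panel lies from x = -78 to -94 mm and stands 55 mm above this floor. Only the front part, as long as the drawer is pulled out, is open from above; the rest is under the cabinet's top.
- drawer_front (a point): middle of the outer face of the drawer's front panel, 50 mm above the bench. A steel bar handle 90 mm long lies along y, 35 mm in front of it.
- cabinet: small wooden cabinet with one drawer, fixed, 190 x 180 x 90 mm; origin: centre of its underside; the drawer opens to its own -x
- glue_bottle: the nearer of two glue bottles, standing behind the jar, 42 mm across, 129 mm high; a bystander
- elec_tape: black roll of tape lying flat, 60 mm across and 20 mm high; a bystander
- ball_1: polished (slippery) steel ball, 30 mm across, 110 g, origin at its centre; rolls. In the jar at the start. Three or four balls are present.
- ball_2: polished (slippery) steel ball, 30 mm across, 110 g, origin at its centre; rolls. In the jar at the start. Three or four balls are present.
- ball_3: polished (slippery) steel ball, 30 mm across, 110 g, origin at its centre; rolls. In the jar at the start. Three or four balls are present.
- ball_4: polished (slippery) steel ball, 30 mm across, 110 g, origin at its centre; rolls. In the jar at the start. Three or four balls are present.
Mind the look-alikes: they are no part of the job. There is more than one size of the scoop; the job needs the larger.

How it is judged:
By the outcome, as a careful person would: the job done as asked, in the order asked, and still so for the second after the job is handed in, with the robot touching nothing.
Of ball_3, ball_4 only 1 to 2 are there at a start; the rules pass over those that are not, and their reading is None.
At some moment in a run one of scoop, jar_lid may be knocked a few centimetres aside while the robot is not near it.
It also fails if it takes over 210 s, if anything falls off the work surface, if the arm or the gripper's body presses on something with over 40 N, if the wrist force passes 120 N, or if a joint passes its speed limit or range.

### The arm

A 7-joint arm with a two-finger parallel gripper is mounted at the origin on a cart in front of the work surface, level with it; the furniture and walls round the work are solid. World frame = base frame: x ahead of the robot, y to its left, z up, the work surface at z = 0. Lengths are in m, angles in rad, forces in N, time in s.
With the tool pointing down it reaches from about 0.425 to 0.875 m from the base axis. Payload 4.7 kg.
Tool frame: the origin (TCP) lies midway between the tips of the shut fingers; the grasp point (between the pads) lies 19 mm behind it (ctrl.grip_point_offset is the distance from the TCP to the grasp point, in m); z points along the fingers, y is the line along which they close (so a half turn about z gives the same grasp; the last joint's range is limited). The gripper opens to 87 mm and grips with 3 to 60 N. Pads are 19 mm wide; open, the fingers measure 117 mm over their backs; the gripper's body (75 mm by 190 mm) begins 51 mm behind the grasp point.
Start: joints at [1.163, 0.321, -0.07, 1.45, 0.023, 1.371, -0.057], TCP at [0.266, -0.593, 0.223] pointing down, gripper open.
Joint ranges: [-2.86, 2.86], [-0.3, 2.09], [-1.38, 1.24], [0.06, 2.45], [-1.56, 4.7], [0.09, 2.05], [-2.69, 2.69]. Speed limits (rad/s): [2.57, 2.57, 3.14, 3.14, 3.14, 3.14, 3.14].

### API

Orientations are given as a rotation vector (axis times angle).
In Python, from bench import ctrl gives the robot as it stands. The module is installed in compiled form; this text tells all that it offers.
- The arm moves only by the shell command python3 -m handwheel 'ROWS' [OPENING] [FORCE]. ROWS is JSON, a list of rows, each an object of numbers: "x", "y", "z": the shift along the tool's x, y, z in m; "wx", "wy", "wz": the turn, a rotation vector about the tool's x, y, z in degrees. A call has 1 to 10 rows; each row is the pose to reach, as a shift and turn from the pose commanded when the call began, along the tool's axes at that moment; what a row does not reach only later rows make up. A row lasts 1/12 s, in which the tool goes at most 41.7 mm and 7.16 degrees, less where a joint would pass 70% of its speed; a pose out of reach is approached as far as the arm can. A call with a gripper value outside its range is refused whole. OPENING is the finger opening in m, from 0 to 0.087, set as the call begins (- or left out, the last holds). The fingers move at their own pace and stop on an object; FORCE is the grip in N (left out, the last holds). Time passes only in rows, so rows that repeat a pose let the fingers close. It gives the time, the measured TCP pose, the force, the opening and the grip force at its end, in the units of the state.
- ctrl.get_state(): the state, without advancing time (a new reading comes with each control period).
- ctrl.get_image(name): name is "side" or "top"; returns a dict with "image" (400x640x3 uint8, red, green, blue), "K" (3x3 intrinsics, pixels), "world_to_cam" (4x4, takes a point from world to camera coordinates). Camera axes: x right, y down, z forward; pixel columns grow to the right and rows downward; lengths in m; the calibration is good to about 2 mm. A picture is of the moment at which its call begins. There is no depth.
- ctrl.close_job(): hands the job in; it is judged then, once.
The state is a dict: "time": time; "joint_positions": joint angles; "qd": joint speeds; "joint_torque": joint torques, N m; "position": TCP position; "tool_rot": TCP orientation; "ft_force": force on the tool from outside, world axes, zero at the start; "torque": the same for the moment, N m; "grip_width": opening from 0.0 (shut) to 1.0 (fully open); "grip_force": force on a finger pad.
Only numpy, scipy, OpenCV 4.12 (cv2) and the standard library are available. Lean on these libraries where they do the work, as an engineer would, in place of code of your own. Each camera call takes 0.05 s, during which the arm holds its last target. There are 200 camera calls.

## Working session

There is one attempt and no reset: what is moved stays moved. The work goes in short steps, Python scripts to look and compute and a shell command to move; the robot and the scene stay as the last step left them, time stands still between calls to the robot, and variables do not carry over. Pictures are saved under pics/ and viewed, at most 14 in all, crops included, and the job is handed in when it is done.

```bash
mkdir -p pics
cat > h.py <<'E'
import numpy as np, cv2
from bench import ctrl
from scipy.spatial.transform import Rotation as R
def snap(name,fn=None,crop=None,scale=1):
    d=ctrl.get_image(name); im=d["image"][:,:,::-1].copy()
    if crop: x0,y0,x1,y1=crop; im=im[y0:y1,x0:x1]
    if scale!=1: im=cv2.resize(im,None,fx=scale,fy=scale,interpolation=cv2.INTER_CUBIC)
    if fn: cv2.imwrite("pics/"+fn,im)
    return d
def ray(d,u,v):
    M=np.array(d["world_to_cam"]);Rm=M[:3,:3];c=-Rm.T@M[:3,3]
    return c,Rm.T@np.linalg.inv(d["K"])@np.array([u,v,1.])
def at_z(d,u,v,z):
    c,r=ray(d,u,v); return c+r*(z-c[2])/r[2]
def tri(d1,p1,d2,p2):
    c1,r1=ray(d1,*p1);c2,r2=ray(d2,*p2)
    s=np.linalg.lstsq(np.c_[r1,-r2],c2-c1,rcond=None)[0]
    a,b=c1+s[0]*r1,c2+s[1]*r2
    return (a+b)/2,np.linalg.norm(a-b)
def proj(d,p):
    M=np.array(d["world_to_cam"]);q=np.array(d["K"])@(M[:3,:3]@np.array(p)+M[:3,3]);return q[:2]/q[2]
def calib():
    import pickle
    return pickle.load(open("cal.pkl","rb"))
def st():
    s=ctrl.get_state();print("t",round(s["time"],2),"pos",np.round(s["position"],4),"rot",np.round(s["tool_rot"],3),"F",np.round(s["ft_force"],1),"w",round(s["grip_width"],3),"gf",round(float(np.max(s["grip_force"])),1),"q",np.round(s["joint_positions"],2))
    print(np.round(R.from_rotvec(s["tool_rot"]).as_matrix(),3));return s
def delta(p,rm=None):
    "tool-frame shift/turn from the current pose to world TCP p, rotation rm"
    s=ctrl.get_state();A=R.from_rotvec(s["tool_rot"])
    print("shift",np.round(A.inv().apply(np.array(p)-s["position"]),4))
    if rm is not None: print("turn",np.round((A.inv()*R.from_matrix(rm)).as_rotvec(degrees=True),2))
E
python3 - <<'E'
from h import *
import pickle
a=snap("side","s0.png");b=snap("top","t0.png")
pickle.dump({k:{q:d[q] for q in("K","world_to_cam")} for k,d in(("side",a),("top",b))},open("cal.pkl","wb"))
for d in(a,b):print(np.round(d["K"],1).tolist(),np.round(d["world_to_cam"],3).tolist())
st()
E
```

```text
[[507.8, 0.0, 316.1], [0.0, 507.8, 192.7], [0.0, 0.0, 1.0]] [[-0.639, 0.769, 0.007, 0.352], [0.579, 0.486, -0.655, -0.249], [-0.507, -0.414, -0.756, 1.681], [0.0, 0.0, 0.0, 1.0]]
[[474.1, 0.0, 320.6], [0.0, 474.1, 198.4], [0.0, 0.0, 1.0]] [[0.009, -1.0, -0.004, 0.029], [-0.998, -0.009, -0.068, 0.6], [0.068, 0.005, -0.998, 1.122], [0.0, 0.0, 0.0, 1.0]]
t 0.1 pos [ 0.2658 -0.5926  0.2216] rot [-3.07e+00 -6.57e-01  1.00e-03] F [-0.8  0.3  0.2] w 0.998 gf 0.0 q [ 1.16  0.32 -0.07  1.45  0.02  1.37 -0.06]
[[ 0.912  0.409 -0.001]
 [ 0.409 -0.912  0.002]
 [-0.    -0.002 -1.   ]]
```

View pics/s0.png

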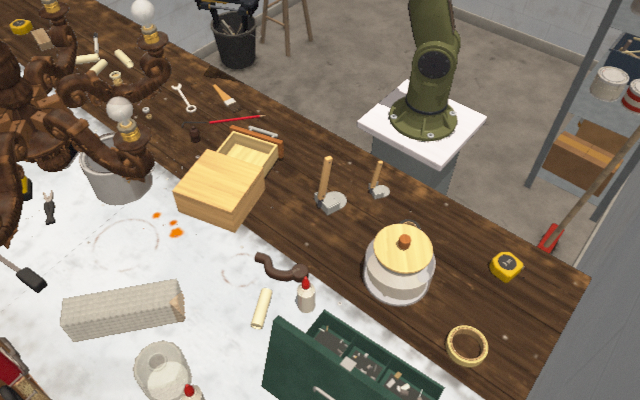

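View pics/t0.png

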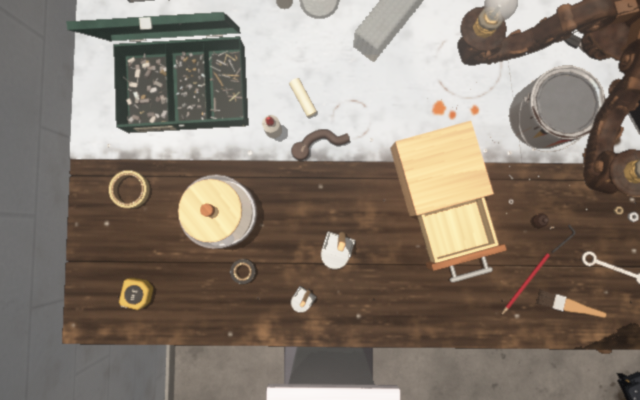

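The side view shows the lidded jar (403,262), the large scoop (330,195), the small scoop (378,188) and the cabinet (225,185). In the top view the jar is at (215,212), the tape (243,271), the large scoop (337,250), the drawer (460,230) and a glue bottle (271,125). I'll enlarge both.

Run:
```python
from h import *
a=snap("side","s1.png",(170,120,450,310),2.8);b=snap("top","t1.png",(170,110,510,320),2.3)
print([proj(d,(0.266,-0.593,0.22)) for d in(a,b)])
```

```text
[array([230.86942931,  27.88576096]), array([642.30668714, 366.19942924])]
```

View pics/s1.png

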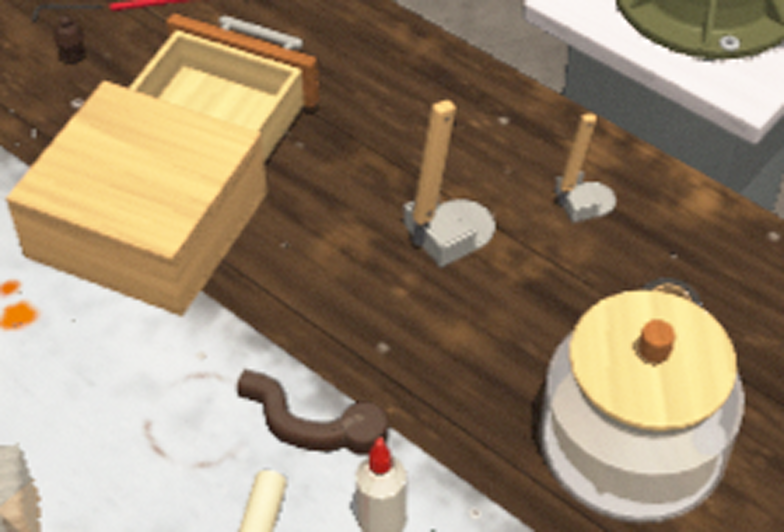

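View pics/t1.png

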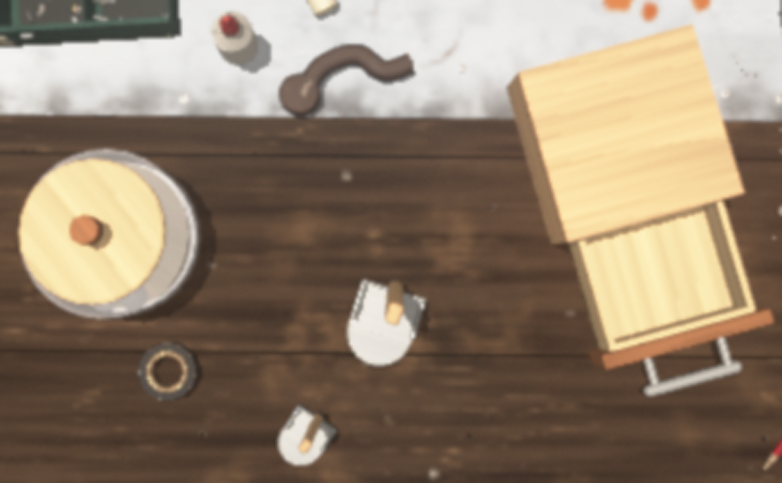

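Side crop: knob top (657,325), large scoop handle top (443,106), nose (490,232). Top crop: knob (85,229), scoop handle top (396,312), back corners (365,280) and (425,298), nose (378,365), drawer handle ends (650,390) and (738,368). Next I turn these into world positions.

Run:
```python
from h import *
c=calib();S,T=c["side"],c["top"]
s=lambda u,v:(u/2.8+170,v/2.8+120); t=lambda u,v:(u/2.3+170,v/2.3+110)
P=lambda n,p:print(n,np.round(p[0],4) if isinstance(p,tuple) else np.round(p,4), "err %.4f"%p[1] if isinstance(p,tuple) else "")
P("knob",tri(S,s(657,325),T,t(85,229)))
P("knob z.167 T",at_z(T,*t(85,229),.167));P("knob S",at_z(S,*s(657,325),.167))
P("lid T",at_z(T,*t(91.5,230),.135));P("lid S",at_z(S,*s(653,359),.135))
P("handle top",tri(S,s(443,106),T,t(396,312)))
P("nose T",at_z(T,*t(378,365),.0));P("nose S",at_z(S,*s(493,232),.0))
for q in((365,280),(425,298)):P("back",at_z(T,*t(*q),.03))
for q in((605,362),(770,320),(601,352),(772,314)):P("front top",at_z(T,*t(*q),.08))
for q in((650,390),(738,368)):P("handle ends",at_z(T,*t(*q),.05))
for q in((520,77),(695,28),(743,190),(555,242)):P("cab top",at_z(T,*t(*q),.09))
for q in((113,85),(262,135),(180,258),(10,200)):P("cab top S",at_z(S,*s(*q),.09))
P("tape",at_z(T,*t(168,371),.02));P("glue",at_z(T,*t(231,25),.129));P("bulb",tri(S,(122,107),T,(630,172)))
P("smallscoop handle",tri(S,s(588,118),T,t(305,446)))
```

```text
knob [0.5642 0.2711 0.1691] err 0.0005
knob z.167 T [0.5644 0.2714 0.167 ] 
knob S [0.5626 0.2707 0.167 ] 
lid T [0.5649 0.2731 0.135 ] 
lid S [0.5714 0.2778 0.135 ] 
handle top [ 0.4915 -0.0116  0.1817] err 0.0016
nose T [ 0.4305 -0.001   0.    ] 
nose S [0.4545 0.0304 0.    ] 
back [0.52   0.0137 0.03  ] 
back [ 0.502  -0.0484  0.03  ] 
front top [ 0.4418 -0.222   0.08  ] 
front top [ 0.4843 -0.3846  0.08  ] 
front top [ 0.4515 -0.2182  0.08  ] 
front top [ 0.4902 -0.3867  0.08  ] 
handle ends [ 0.412  -0.2741  0.05  ] 
handle ends [ 0.4348 -0.363   0.05  ] 
cab top [ 0.7222 -0.1376  0.09  ] 
cab top [ 0.7728 -0.3115  0.09  ] 
cab top [ 0.6117 -0.3565  0.09  ] 
cab top [ 0.5589 -0.1716  0.09  ] 
cab top S [ 0.6112 -0.3416  0.09  ] 
cab top S [ 0.5647 -0.1775  0.09  ] 
cab top S [ 0.7254 -0.1277  0.09  ] 
cab top S [ 0.7792 -0.3008  0.09  ] 
tape [0.4239 0.2174 0.02  ] 
glue [0.7631 0.1454 0.129 ] 
bulb [ 0.6633 -0.6636  0.1056] err 0.0135
smallscoop handle [0.3639 0.0698 0.1198] err 0.0011
```

```bash
python3 -m handwheel '[{"z":-0.05},{"x":0.29,"y":-0.31,"z":-0.05},{"x":0.29,"y":-0.31,"z":-0.05},{"x":0.29,"y":-0.31,"z":-0.05},{"x":0.29,"y":-0.31,"z":-0.05},{"x":0.29,"y":-0.31,"z":-0.05},{"x":0.29,"y":-0.31,"z":-0.05},{"x":0.29,"y":-0.31,"z":-0.05},{"x":0.29,"y":-0.31,"z":-0.05},{"x":0.29,"y":-0.31,"z":-0.05}]' 0.07
python3 - <<'E'
from h import *
st(); delta((.564,.271,.27))
E
```

```text
t 0.2 pos [ 0.266  -0.5927  0.2219] rot [-3.071 -0.658  0.   ] F [ 0.8 -0.2  0.2] w 1.0 gf 0.0 q [ 1.16  0.32 -0.07  1.45  0.02  1.37 -0.06]
[[ 0.912  0.409 -0.001]
 [ 0.409 -0.912  0.001]
 [-0.    -0.001 -1.   ]]
shift [ 0.6256 -0.666  -0.0474]invalid input at $[0]: expected keys x, y, z, wx, wy, wz
```

```bash
python3 -m handwheel '[{"x":0,"y":0,"z":-0.05,"wx":0,"wy":0,"wz":0},{"x":0.27,"y":-0.29,"z":-0.05,"wx":0,"wy":0,"wz":0},{"x":0.27,"y":-0.29,"z":-0.05,"wx":0,"wy":0,"wz":0},{"x":0.27,"y":-0.29,"z":-0.05,"wx":0,"wy":0,"wz":0},{"x":0.27,"y":-0.29,"z":-0.05,"wx":0,"wy":0,"wz":0},{"x":0.27,"y":-0.29,"z":-0.05,"wx":0,"wy":0,"wz":0},{"x":0.27,"y":-0.29,"z":-0.05,"wx":0,"wy":0,"wz":0},{"x":0.27,"y":-0.29,"z":-0.05,"wx":0,"wy":0,"wz":0},{"x":0.27,"y":-0.29,"z":-0.05,"wx":0,"wy":0,"wz":0},{"x":0.27,"y":-0.29,"z":-0.05,"wx":0,"wy":0,"wz":0}]' 0.07
python3 - <<'E'
from h import *
st(); delta((.564,.271,.27))
E
```

```text
time: 1.03
position: [0.3869, -0.2361, 0.2722]
tool_rot: [3.071, 0.657, -0.0]
ft_force: [1.3, -0.3, 0.3]
grip_width: 0.805
grip_force: 0.0
t 1.03 pos [ 0.3869 -0.2361  0.2722] rot [ 3.071  0.657 -0.   ] F [ 1.3 -0.3  0.3] w 0.805 gf 0.0 q [ 0.87 -0.11 -0.35  1.82 -0.04  1.43 -0.62]
[[ 0.912  0.409  0.   ]
 [ 0.409 -0.912 -0.001]
 [-0.     0.001 -1.   ]]
shift [ 0.369  -0.3902  0.0018]
```

```bash
python3 -m handwheel '[{"x":0.37,"y":-0.39,"z":0,"wx":0,"wy":0,"wz":0},{"x":0.37,"y":-0.39,"z":0,"wx":0,"wy":0,"wz":0},{"x":0.37,"y":-0.39,"z":0,"wx":0,"wy":0,"wz":0},{"x":0.37,"y":-0.39,"z":0,"wx":0,"wy":0,"wz":0},{"x":0.37,"y":-0.39,"z":0,"wx":0,"wy":0,"wz":0},{"x":0.37,"y":-0.39,"z":0,"wx":0,"wy":0,"wz":0},{"x":0.37,"y":-0.39,"z":0,"wx":0,"wy":0,"wz":0},{"x":0.37,"y":-0.39,"z":0,"wx":0,"wy":0,"wz":0},{"x":0.37,"y":-0.39,"z":0,"wx":0,"wy":0,"wz":0},{"x":0.37,"y":-0.39,"z":0,"wx":0,"wy":0,"wz":0}]' 0.07
python3 - <<'E'
from h import *
st(); delta((.564,.271,.27))
E
```

```text
time: 1.87
position: [0.525, 0.1568, 0.2724]
tool_rot: [3.071, 0.656, 0.001]
ft_force: [1.0, -0.6, 0.1]
grip_width: 0.805
grip_force: 0.0
t 1.87 pos [0.525  0.1568 0.2724] rot [3.071e+00 6.560e-01 1.000e-03] F [ 1.  -0.6  0.1] w 0.805 gf 0.0 q [ 0.44  0.15 -0.86  1.61  0.12  1.43 -1.58]
[[ 0.913  0.409  0.001]
 [ 0.409 -0.913 -0.001]
 [ 0.001  0.001 -1.   ]]
shift [ 0.0822 -0.0883  0.0024]
```

```bash
python3 -m handwheel '[{"x":0.082,"y":-0.088,"z":0.02,"wx":0,"wy":0,"wz":0},{"x":0.082,"y":-0.088,"z":0.02,"wx":0,"wy":0,"wz":0},{"x":0.082,"y":-0.088,"z":0.02,"wx":0,"wy":0,"wz":0},{"x":0.082,"y":-0.088,"z":0.05,"wx":0,"wy":0,"wz":0},{"x":0.082,"y":-0.088,"z":0.08,"wx":0,"wy":0,"wz":0},{"x":0.082,"y":-0.088,"z":0.08,"wx":0,"wy":0,"wz":0},{"x":0.082,"y":-0.088,"z":0.08,"wx":0,"wy":0,"wz":0}]' 0.07
python3 - <<'E'
from h import *
st(); delta((.564,.271,.14))
snap("side","s2.png",(330,170,490,290),4)
E
```

```text
time: 2.45
position: [0.5627, 0.268, 0.1906]
tool_rot: [3.071, 0.657, -0.006]
ft_force: [1.0, 0.5, 1.0]
grip_width: 0.807
grip_force: 0.0
t 2.45 pos [0.5627 0.268  0.1906] rot [ 3.071  0.657 -0.006] F [1.  0.5 1. ] w 0.807 gf 0.0 q [ 0.19  0.41 -0.87  1.54  0.31  1.35 -1.86]
[[ 0.912  0.409 -0.004]
 [ 0.409 -0.912 -0.002]
 [-0.004  0.    -1.   ]]
shift [ 0.0027 -0.0022  0.0506]
```

View pics/s2.png

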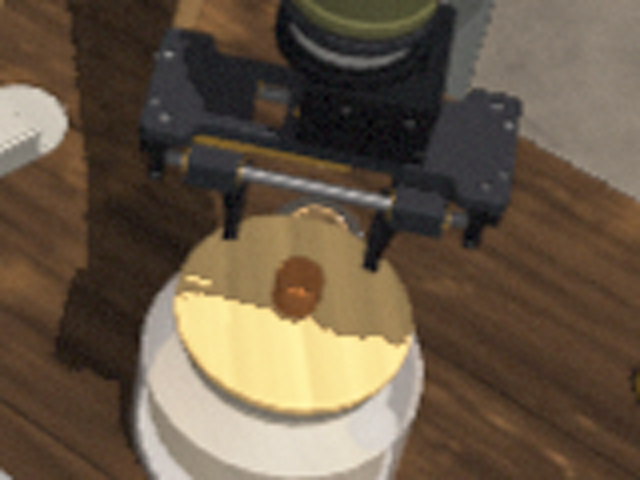

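The open fingers straddle the knob (crop 297,287) with their tips at about (230,237) and (370,268), so it's centred. I'll descend and grip.

```bash
python3 -m handwheel '[{"x":0,"y":0,"z":0.025,"wx":0,"wy":0,"wz":0},{"x":0,"y":0,"z":0.05,"wx":0,"wy":0,"wz":0},{"x":0,"y":0,"z":0.05,"wx":0,"wy":0,"wz":0},{"x":0,"y":0,"z":0.05,"wx":0,"wy":0,"wz":0}]' 0.07; python3 -m handwheel '[{"x":0,"y":0,"z":0,"wx":0,"wy":0,"wz":0},{"x":0,"y":0,"z":0,"wx":0,"wy":0,"wz":0},{"x":0,"y":0,"z":0,"wx":0,"wy":0,"wz":0},{"x":0,"y":0,"z":0,"wx":0,"wy":0,"wz":0},{"x":0,"y":0,"z":0,"wx":0,"wy":0,"wz":0},{"x":0,"y":0,"z":0,"wx":0,"wy":0,"wz":0}]' 0.015 25;  python3 -m handwheel '[{"x":0,"y":0,"z":-0.02,"wx":0,"wy":0,"wz":0},{"x":0,"y":0,"z":-0.05,"wx":0,"wy":0,"wz":0},{"x":0,"y":0,"z":-0.08,"wx":0,"wy":0,"wz":0},{"x":0,"y":0,"z":-0.08,"wx":0,"wy":0,"wz":0}]'
python3 - <<'E'
from h import *
st(); delta((.585,.10,.22))
E
```

```text
time: 2.83
position: [0.5641, 0.2682, 0.1434]
tool_rot: [3.072, 0.656, 0.001]
ft_force: [0.2, -0.4, 0.8]
grip_width: 0.807
grip_force: 0.0
time: 3.33
position: [0.5637, 0.269, 0.1424]
tool_rot: [3.072, 0.658, 0.001]
ft_force: [-0.4, 0.3, -0.7]
grip_width: 0.434
grip_force: 0.0
time: 3.67
position: [0.5659, 0.2712, 0.2285]
tool_rot: [-3.07, -0.657, -0.015]
ft_force: [0.6, 0.5, 1.4]
grip_width: 0.195
grip_force: 0.0
t 3.67 pos [0.5659 0.2712 0.2285] rot [-3.07  -0.657 -0.015] F [0.6 0.5 1.4] w 0.195 gf 0.0 q [ 0.19  0.38 -0.88  1.49  0.3   1.4  -1.85]
[[ 0.912  0.41   0.009]
 [ 0.41  -0.912  0.004]
 [ 0.01  -0.    -1.   ]]
shift [-0.0527  0.164   0.008 ]
```

The fingers were still closing when I lifted (about 65 mm/s). Redo, with longer close time.

```bash
python3 -m handwheel '[{"x":0,"y":0,"z":0,"wx":0,"wy":0,"wz":0},{"x":0,"y":0,"z":0,"wx":0,"wy":0,"wz":0},{"x":0,"y":0,"z":0,"wx":0,"wy":0,"wz":0},{"x":0,"y":0,"z":0,"wx":0,"wy":0,"wz":0},{"x":0,"y":0,"z":0,"wx":0,"wy":0,"wz":0},{"x":0,"y":0,"z":0,"wx":0,"wy":0,"wz":0},{"x":0,"y":0,"z":0,"wx":0,"wy":0,"wz":0},{"x":0,"y":0,"z":0.03,"wx":0,"wy":0,"wz":0}]' 0.055; python3 -m handwheel '[{"x":0,"y":0,"z":0.03,"wx":0,"wy":0,"wz":0},{"x":0,"y":0,"z":0.054,"wx":0,"wy":0,"wz":0},{"x":0,"y":0,"z":0.054,"wx":0,"wy":0,"wz":0},{"x":0,"y":0,"z":0.054,"wx":0,"wy":0,"wz":0}]'; python3 -m handwheel '[{"x":0,"y":0,"z":0,"wx":0,"wy":0,"wz":0},{"x":0,"y":0,"z":0,"wx":0,"wy":0,"wz":0},{"x":0,"y":0,"z":0,"wx":0,"wy":0,"wz":0},{"x":0,"y":0,"z":0,"wx":0,"wy":0,"wz":0},{"x":0,"y":0,"z":0,"wx":0,"wy":0,"wz":0},{"x":0,"y":0,"z":0,"wx":0,"wy":0,"wz":0},{"x":0,"y":0,"z":0,"wx":0,"wy":0,"wz":0},{"x":0,"y":0,"z":0,"wx":0,"wy":0,"wz":0},{"x":0,"y":0,"z":0,"wx":0,"wy":0,"wz":0}]' 0.015 25
python3 - <<'E'
from h import *
st(); delta((.585,.10,.22))
E
```

```text
time: 4.33
position: [0.5665, 0.2712, 0.1972]
tool_rot: [-3.07, -0.657, -0.015]
ft_force: [1.5, 1.0, 0.3]
grip_width: 0.613
grip_force: 0.0
time: 4.67
position: [0.5634, 0.269, 0.1376]
tool_rot: [-3.072, -0.658, 0.001]
ft_force: [-0.0, -0.1, 0.6]
grip_width: 0.63
grip_force: 0.0
time: 5.42
position: [0.5635, 0.2689, 0.1381]
tool_rot: [3.072, 0.658, -0.0]
ft_force: [-0.5, -0.5, 1.1]
grip_width: 0.315
grip_force: 25.0
t 5.42 pos [0.5635 0.2689 0.1381] rot [ 3.072  0.658 -0.   ] F [-0.5 -0.5  1.1] w 0.315 gf 25.0 q [ 0.17  0.45 -0.85  1.6   0.35  1.25 -1.89]
[[ 0.912  0.409  0.   ]
 [ 0.409 -0.912 -0.   ]
 [-0.     0.    -1.   ]]
shift [-0.0495  0.1629 -0.0819]
```

```bash
python3 -m handwheel '[{"x":0,"y":0,"z":-0.03,"wx":0,"wy":0,"wz":0},{"x":0,"y":0,"z":-0.06,"wx":0,"wy":0,"wz":0},{"x":-0.02,"y":0.06,"z":-0.06,"wx":0,"wy":0,"wz":0},{"x":-0.05,"y":0.163,"z":-0.06,"wx":0,"wy":0,"wz":0},{"x":-0.05,"y":0.163,"z":-0.06,"wx":0,"wy":0,"wz":0},{"x":-0.05,"y":0.163,"z":-0.06,"wx":0,"wy":0,"wz":0},{"x":-0.05,"y":0.163,"z":-0.04,"wx":0,"wy":0,"wz":0},{"x":-0.05,"y":0.163,"z":0,"wx":0,"wy":0,"wz":0},{"x":-0.05,"y":0.163,"z":0.04,"wx":0,"wy":0,"wz":0},{"x":-0.05,"y":0.163,"z":0.075,"wx":0,"wy":0,"wz":0}]' ; python3 -m handwheel '[{"x":0,"y":0,"z":0.015,"wx":0,"wy":0,"wz":0},{"x":0,"y":0,"z":0.03,"wx":0,"wy":0,"wz":0},{"x":0,"y":0,"z":0.039,"wx":0,"wy":0,"wz":0},{"x":0,"y":0,"z":0.039,"wx":0,"wy":0,"wz":0},{"x":0,"y":0,"z":0.039,"wx":0,"wy":0,"wz":0}]'
python3 - <<'E'
from h import *
st(); delta((.585,.10,.021))
E
```

```text
time: 6.25
position: [0.5839, 0.0988, 0.0609]
tool_rot: [3.072, 0.656, -0.001]
ft_force: [1.4, 0.0, -2.0]
grip_width: 0.309
grip_force: 25.0
time: 6.67
position: [0.5856, 0.1002, 0.0252]
tool_rot: [3.072, 0.658, 0.003]
ft_force: [0.5, 0.8, -1.2]
grip_width: 0.312
grip_force: 25.0
t 6.67 pos [0.5856 0.1002 0.0252] rot [3.072e+00 6.580e-01 3.000e-03] F [ 0.5  0.8 -1.2] w 0.312 gf 25.0 q [ 0.4   0.49 -0.76  1.78  0.39  1.03 -1.65]
[[ 0.912  0.41   0.002]
 [ 0.41  -0.912  0.   ]
 [ 0.002  0.    -1.   ]]
shift [-0.0006 -0.      0.0042]
```

```bash
python3 -m handwheel '[{"x":0,"y":0,"z":0.003,"wx":0,"wy":0,"wz":0},{"x":0,"y":0,"z":0.004,"wx":0,"wy":0,"wz":0},{"x":0,"y":0,"z":0.004,"wx":0,"wy":0,"wz":0}]'; python3 -m handwheel '[{"x":0,"y":0,"z":0,"wx":0,"wy":0,"wz":0},{"x":0,"y":0,"z":0,"wx":0,"wy":0,"wz":0},{"x":0,"y":0,"z":0,"wx":0,"wy":0,"wz":0},{"x":0,"y":0,"z":0,"wx":0,"wy":0,"wz":0},{"x":0,"y":0,"z":0,"wx":0,"wy":0,"wz":0},{"x":0,"y":0,"z":-0.03,"wx":0,"wy":0,"wz":0},{"x":0,"y":0,"z":-0.07,"wx":0,"wy":0,"wz":0},{"x":0,"y":0,"z":-0.11,"wx":0,"wy":0,"wz":0},{"x":0,"y":0,"z":-0.15,"wx":0,"wy":0,"wz":0},{"x":0,"y":0,"z":-0.19,"wx":0,"wy":0,"wz":0}]' 0.055;  python3 -m handwheel '[{"x":-0.05,"y":0.03,"z":-0.03,"wx":0,"wy":0,"wz":0},{"x":-0.10,"y":0.07,"z":-0.03,"wx":0,"wy":0,"wz":0},{"x":-0.10,"y":0.07,"z":-0.03,"wx":0,"wy":0,"wz":0}]'
python3 - <<'E'
from h import *
st()
a=snap("side");b=snap("top")
A=cv2.resize(a["image"][205:315,350:450],None,fx=4,fy=4,interpolation=2);B=cv2.resize(b["image"][165:265,170:270],None,fx=4.4,fy=4.4,interpolation=2)
im=np.zeros((440,840,3),np.uint8);im[:,:400]=A;im[:,400:]=B;im=im[:,:800]
cv2.imwrite("pics/j0.png",im[:,:,::-1])
E
```

```text
time: 6.92
position: [0.5855, 0.0998, 0.0211]
tool_rot: [3.072, 0.657, 0.003]
ft_force: [0.5, 0.7, -1.2]
grip_width: 0.312
grip_force: 25.0
time: 7.75
position: [0.5842, 0.0999, 0.212]
tool_rot: [3.072, 0.658, -0.0]
ft_force: [2.0, 0.2, 0.1]
grip_width: 0.631
grip_force: 0.0
time: 8.0
position: [0.5232, -0.0024, 0.2413]
tool_rot: [3.07, 0.663, 0.004]
ft_force: [0.0, -2.0, 0.2]
grip_width: 0.636
grip_force: 0.0
t 8.0 pos [ 0.5232 -0.0024  0.2413] rot [3.07  0.663 0.004] F [ 0.  -2.   0.2] w 0.636 gf 0.0 q [ 0.73  0.09 -0.82  1.71  0.07  1.36 -1.24]
[[ 0.911  0.413  0.003]
 [ 0.413 -0.911 -0.   ]
 [ 0.002  0.001 -1.   ]]
```

View pics/j0.png

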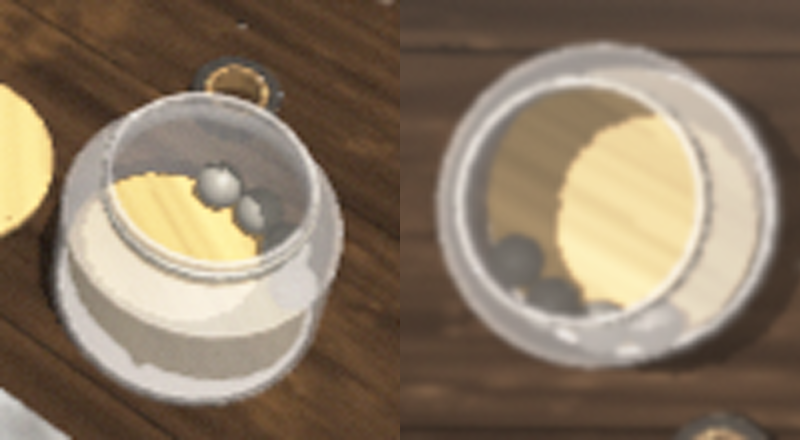

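In the side crop two balls show at (217,185) and (250,212). In the top crop two are clear at (515,260) and (555,298), with further glints at (605,312) and (655,325) through the glass, and the rim centre is near (580,200). So the low side faces roughly world -x.

Run:
```python
from h import *
c=calib();S,T=c["side"],c["top"]
s=lambda u,v:(u/4+350,v/4+205); t=lambda u,v:((u-400)/4.4+170,v/4.4+165)
print("rim T",at_z(T,*t(580,200),.125),"rim S",at_z(S,*s(212,187),.125))
C=np.array([.565,.271])
for n,p in(("1",(515,260)),("2",(555,298)),("3",(605,312)),("4",(655,325))):
    q=at_z(T,*t(*p),.027)[:2];print(n,q,np.hypot(*(q-C)),np.degrees(np.arctan2(*(q-C)[::-1])))
for p in((217,185),(250,212)):
    q=at_z(S,*s(*p),.027)[:2];print("S",q,np.hypot(*(q-C)),np.degrees(np.arctan2(*(q-C)[::-1])))
print(tri(S,s(217,185),T,t(515,260)),tri(S,s(217,185),T,t(555,298)),tri(S,s(250,212),T,t(555,298)))
# lit edge circles
```

```text
rim T [0.56433503 0.27301108 0.125     ] rim S [0.57336558 0.28011828 0.125     ]
1 [0.53541551 0.33073747] 0.06666189108909808 116.3465381724404
2 [0.51501805 0.30845662] 0.06245953955143037 143.15199947414646
3 [0.50768682 0.28111931] 0.05819966548849713 169.98695812652187
4 [0.50090387 0.25382462] 0.06635742757014049 -164.99926926364125
S [0.50524136 0.25509123] 0.061839988898816756 -165.09263890317126
S [0.50911843 0.28245864] 0.05704428577861286 168.41200418698764
(array([0.54646709, 0.29199995, 0.11120663]), np.float64(0.03964229670586766)) (array([0.52603267, 0.28147079, 0.07781249]), np.float64(0.035210281569199385)) (array([0.52016618, 0.29501566, 0.05292984]), np.float64(0.01688961047935432))
```

Four balls lie in a contact chain at angles 116, 143, 170 and 195° about the jar axis (26.7° spacing, radius about 65 mm, as expected). The jar's -x direction is therefore about 156°, and its +x about -24°. Next I turn the tool so its x points along the scoop's nose (about 166°) and go above the handle.

```bash
python3 -m handwheel '[{"x":-0.02,"y":0,"z":-0.02,"wx":0,"wy":0,"wz":-7},{"x":-0.02,"y":0,"z":-0.02,"wx":0,"wy":0,"wz":-14},{"x":-0.02,"y":0,"z":-0.02,"wx":0,"wy":0,"wz":-70},{"x":-0.02,"y":0,"z":-0.02,"wx":0,"wy":0,"wz":-70},{"x":-0.02,"y":0,"z":-0.02,"wx":0,"wy":0,"wz":-70},{"x":-0.02,"y":0,"z":-0.02,"wx":0,"wy":0,"wz":-70},{"x":-0.02,"y":0,"z":-0.02,"wx":0,"wy":0,"wz":-70},{"x":-0.02,"y":0,"z":-0.02,"wx":0,"wy":0,"wz":-70},{"x":-0.02,"y":0,"z":-0.02,"wx":0,"wy":0,"wz":-70},{"x":-0.02,"y":0,"z":-0.02,"wx":0,"wy":0,"wz":-70}]' 0.05; python3 -m handwheel '[{"x":0,"y":0,"z":0,"wx":0,"wy":0,"wz":-71},{"x":0,"y":0,"z":0,"wx":0,"wy":0,"wz":-71},{"x":0,"y":0,"z":0,"wx":0,"wy":0,"wz":-71},{"x":0,"y":0,"z":0,"wx":0,"wy":0,"wz":-71},{"x":0,"y":0,"z":0,"wx":0,"wy":0,"wz":-71},{"x":0,"y":0,"z":0,"wx":0,"wy":0,"wz":-71},{"x":0,"y":0,"z":0,"wx":0,"wy":0,"wz":-71},{"x":0,"y":0,"z":0,"wx":0,"wy":0,"wz":-71},{"x":0,"y":0,"z":0,"wx":0,"wy":0,"wz":-71},{"x":0,"y":0,"z":0,"wx":0,"wy":0,"wz":-71}]'
python3 - <<'E'
from h import *
st()
th=np.radians(166);c,s_=np.cos(th),np.sin(th)
delta((.4945,-.0129,.20),np.array([[c,s_,0],[s_,-c,0],[0,0,-1]]).T.T)
a=snap("side","s3.png",(270,120,430,240),4)
E
```

```text
time: 8.93
position: [0.505, -0.0105, 0.2596]
tool_rot: [-2.131, -2.308, 0.0]
ft_force: [0.2, -0.0, -0.2]
grip_width: 0.578
grip_force: 0.0
time: 9.77
position: [0.505, -0.0105, 0.2597]
tool_rot: [-0.395, -3.116, 0.0]
ft_force: [0.6, -0.2, 0.6]
grip_width: 0.577
grip_force: 0.0
t 9.77 pos [ 0.505  -0.0105  0.2597] rot [-0.395 -3.116  0.   ] F [ 0.6 -0.2  0.6] w 0.577 gf 0.0 q [ 0.82  0.04 -0.86  1.72  0.03  1.4   1.27]
[[-0.968  0.25  -0.   ]
 [ 0.25   0.968 -0.   ]
 [ 0.    -0.    -1.   ]]
shift [ 0.0096 -0.0049  0.0597]
turn [-0.   -0.01 -0.45]
```

View pics/s3.png

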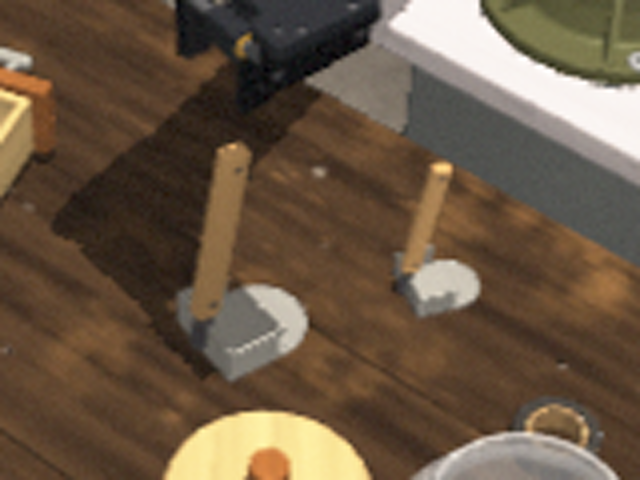

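The handle top is at crop (233,150), full image (328,157.5), so the scoop hasn't moved. The gripper hangs above it. I'll descend and grip.

```bash
python3 -m handwheel '[{"x":0.01,"y":-0.004,"z":0.03,"wx":0,"wy":0,"wz":0},{"x":0.01,"y":-0.004,"z":0.06,"wx":0,"wy":0,"wz":0},{"x":0.01,"y":-0.004,"z":0.09,"wx":0,"wy":0,"wz":0},{"x":0.01,"y":-0.004,"z":0.121,"wx":0,"wy":0,"wz":0},{"x":0.01,"y":-0.004,"z":0.121,"wx":0,"wy":0,"wz":0},{"x":0.01,"y":-0.004,"z":0.121,"wx":0,"wy":0,"wz":0}]'; python3 -m handwheel '[{"x":0,"y":0,"z":0,"wx":0,"wy":0,"wz":0},{"x":0,"y":0,"z":0,"wx":0,"wy":0,"wz":0},{"x":0,"y":0,"z":0,"wx":0,"wy":0,"wz":0},{"x":0,"y":0,"z":0,"wx":0,"wy":0,"wz":0},{"x":0,"y":0,"z":0,"wx":0,"wy":0,"wz":0},{"x":0,"y":0,"z":0,"wx":0,"wy":0,"wz":0},{"x":0,"y":0,"z":0,"wx":0,"wy":0,"wz":0},{"x":0,"y":0,"z":0,"wx":0,"wy":0,"wz":0},{"x":0,"y":0,"z":0,"wx":0,"wy":0,"wz":0},{"x":0,"y":0,"z":0,"wx":0,"wy":0,"wz":0}]' 0 60
python3 - <<'E'
from h import *
st()
E
```

```text
time: 10.32
position: [0.4933, -0.0118, 0.138]
tool_rot: [-0.406, -3.112, -0.001]
ft_force: [-0.1, 0.7, 0.9]
grip_width: 0.574
grip_force: 0.0
time: 11.15
position: [0.4944, -0.0124, 0.1389]
tool_rot: [0.405, 3.115, -0.0]
ft_force: [-0.2, -0.9, 0.6]
grip_width: 0.161
grip_force: 59.9
t 11.15 pos [ 0.4944 -0.0124  0.1389] rot [ 0.405  3.115 -0.   ] F [-0.2 -0.9  0.6] w 0.161 gf 59.9 q [ 0.8   0.11 -0.87  1.91  0.1   1.16  1.21]
[[-0.967  0.256  0.   ]
 [ 0.256  0.967 -0.   ]
 [-0.    -0.    -1.   ]]
```

```bash
cat >> h.py <<'E'
JC=np.array([.5643,.272]);YAW=-24.
# TCP in scoop frame (m)
TS=np.array([.018,0,.139])
def rots(yaw,phi): # scoop rotation: phi>0 nose up
    return R.from_euler("z",yaw,degrees=True)*R.from_euler("y",phi,degrees=True)
FLIP=R.from_matrix(np.diag([-1.,1,-1]))
def tcp(pt,ps,yaw,phi):
    "TCP pose putting scoop point ps (scoop frame) at world pt"
    r=rots(yaw,phi);return np.array(pt)+r.apply(TS-np.array(ps)), r*FLIP
def jar(x,y,z): return np.array([*(JC+R.from_euler("z",YAW,degrees=True).as_matrix()[:2,:2]@[x,y]),z])
NOSE=(-.047,0,0);HEEL=(.035,0,0)
def pose(): s=ctrl.get_state();return np.array(s["position"]),R.from_rotvec(s["tool_rot"])
def chain(wps,start=None):
    "each waypoint as a shift/turn from the one before"
    p,r=start or pose()
    for n,(q,rr) in wps:
        print(n,"shift",np.round(r.inv().apply(q-p),4),"turn",np.round((r.inv()*rr).as_rotvec(degrees=True),1),"tcp",np.round(q,3));p,r=q,rr
def where():
    p,r=pose();rs=r*FLIP;z=rs.as_euler("ZYX",degrees=True)
    J=R.from_euler("z",-YAW,degrees=True).as_matrix()
    for n,ps in(("nose",NOSE),("heel",HEEL)):
        w=p+rs.apply(np.array(ps)-TS);print(n,"world",np.round(w,4),"jar",np.round(J@(w-[*JC,0]),4))
    print("yaw,phi,roll",np.round(z,1))
E
python3 - <<'E'
from h import *
p,r=pose()
up=(p+[0,0,.16],r)
chain([("up",up),("A",tcp(jar(-.038,0,.15),NOSE,YAW,-12)),("B",tcp(jar(-.038,0,.022),NOSE,YAW,-12)),("D",tcp(jar(-.077,0,.0135),NOSE,YAW,-12))])
E
```

```text
up shift [-0.   -0.   -0.16] turn [0. 0. 0.] tcp [ 0.494 -0.012  0.299]
A shift [ 0.0085  0.2933 -0.0006] turn [  1.  -12.    9.1] tcp [0.561 0.273 0.299]
B shift [0.0266 0.     0.1252] turn [0. 0. 0.] tcp [0.561 0.273 0.171]
D shift [0.0399 0.     0.0002] turn [0. 0. 0.] tcp [0.526 0.289 0.163]
```

```bash
python3 -m handwheel '[{"x":0,"y":0,"z":-0.03,"wx":0,"wy":0,"wz":0},{"x":0,"y":0,"z":-0.07,"wx":0,"wy":0,"wz":0},{"x":0,"y":0,"z":-0.11,"wx":0,"wy":0,"wz":0},{"x":0,"y":0,"z":-0.14,"wx":0,"wy":0,"wz":0},{"x":0,"y":0,"z":-0.16,"wx":0,"wy":0,"wz":0},{"x":0,"y":0,"z":-0.16,"wx":0,"wy":0,"wz":0},{"x":0.008,"y":0.29,"z":-0.16,"wx":1,"wy":-12,"wz":9},{"x":0.008,"y":0.29,"z":-0.16,"wx":1,"wy":-12,"wz":9},{"x":0.008,"y":0.29,"z":-0.16,"wx":1,"wy":-12,"wz":9},{"x":0.008,"y":0.29,"z":-0.16,"wx":1,"wy":-12,"wz":9}]'; python3 -m handwheel '[{"x":0,"y":0.134,"z":0,"wx":0,"wy":0,"wz":0},{"x":0,"y":0.134,"z":0,"wx":0,"wy":0,"wz":0},{"x":0,"y":0.134,"z":0,"wx":0,"wy":0,"wz":0},{"x":0,"y":0.134,"z":0,"wx":0,"wy":0,"wz":0},{"x":0,"y":0.134,"z":0,"wx":0,"wy":0,"wz":0}]'
python3 - <<'E'
from h import *
st();where()
chain([("A",tcp(jar(-.038,0,.15),NOSE,YAW,-12))])
a=snap("side");b=snap("top")
A=cv2.resize(a["image"][145:305,330:450],None,fx=3.2,fy=3.2,interpolation=2);B=cv2.resize(b["image"][145:273,170:290],None,fx=4,fy=4,interpolation=2)
im=np.zeros((512,864,3),np.uint8);im[:,:384]=A;im[:,384:]=B;im=im[:,:800]
cv2.imwrite("pics/j1.png",im[:,:,::-1])
E
```

```text
time: 11.98
position: [0.5299, 0.1525, 0.2981]
tool_rot: [0.605, 2.868, -0.074]
ft_force: [1.3, -0.3, -3.5]
grip_width: 0.159
grip_force: 60.0
time: 12.4
position: [0.5846, 0.2781, 0.2944]
tool_rot: [0.596, 2.883, -0.061]
ft_force: [-0.5, -1.2, -2.0]
grip_width: 0.162
grip_force: 60.0
t 12.4 pos [0.5846 0.2781 0.2944] rot [ 0.596  2.883 -0.061] F [-0.5 -1.2 -2. ] w 0.162 gf 60.0 q [ 0.3   0.4  -1.16  1.45  0.56  1.47  0.3 ]
[[-0.9    0.396  0.184]
 [ 0.388  0.918 -0.08 ]
 [-0.2   -0.001 -0.98 ]]
nose world [0.5516 0.2922 0.1452] jar [-0.0198  0.0133  0.1452]
heel world [0.6254 0.2603 0.1616] jar [0.0605 0.0142 0.1616]
yaw,phi,roll [-23.3 -11.6  -0. ]
A shift [ 0.0181 -0.0136 -0.0089] turn [ 0.1 -0.4  0.6] tcp [0.561 0.273 0.299]
```

View pics/j1.png

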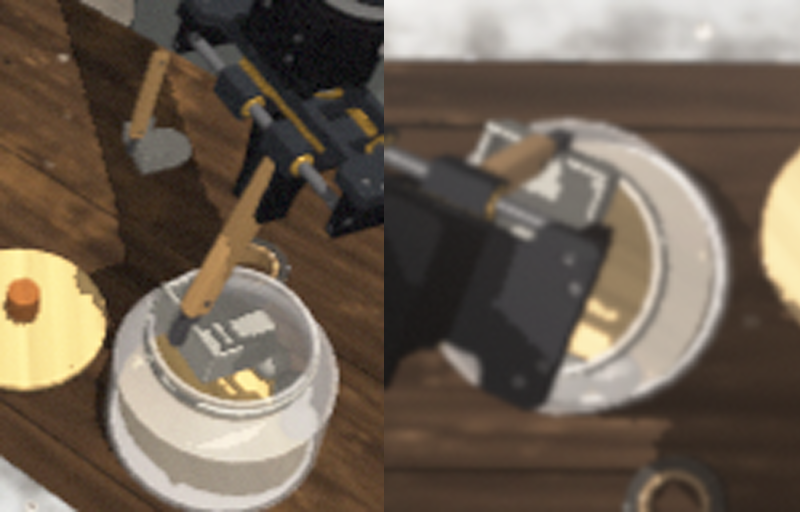

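The scoop is held properly, hanging over the mouth, still about 2 cm too far back. I'll correct that, then lower it into the jar.

```bash
python3 -m handwheel '[{"x":0.018,"y":-0.0135,"z":-0.007,"wx":0,"wy":0,"wz":0},{"x":0.018,"y":-0.0135,"z":-0.007,"wx":0,"wy":0,"wz":0},{"x":0.018,"y":-0.0135,"z":-0.007,"wx":0,"wy":0,"wz":0},{"x":0.018,"y":-0.0135,"z":-0.007,"wx":0,"wy":0,"wz":0}]'
python3 - <<'E'
from h import *
where()
chain([("A",tcp(jar(-.038,0,.15),NOSE,YAW,-12)),("B",tcp(jar(-.038,0,.024),NOSE,YAW,-12))])
E
```

```text
time: 12.83
position: [0.5646, 0.2652, 0.3021]
tool_rot: [0.611, 2.869, -0.069]
ft_force: [-0.2, -0.7, -3.0]
grip_width: 0.164
grip_force: 60.0
nose world [0.5333 0.2788 0.1525] jar [-0.0311 -0.0064  0.1525]
heel world [0.6065 0.2461 0.1698] jar [ 0.049  -0.0065  0.1698]
yaw,phi,roll [-24.  -12.2  -0.1]
A shift [0.0068 0.0061 0.0012] turn [-0.1  0.2 -0. ] tcp [0.561 0.273 0.299]
B shift [0.0262 0.     0.1232] turn [0. 0. 0.] tcp [0.561 0.273 0.173]
```

```bash
python3 -m handwheel '[{"x":0.007,"y":0.006,"z":0.001,"wx":0,"wy":0,"wz":0},{"x":0.007,"y":0.006,"z":0.001,"wx":0,"wy":0,"wz":0},{"x":0.007,"y":0.006,"z":0.001,"wx":0,"wy":0,"wz":0},{"x":0.0134,"y":0.006,"z":0.031,"wx":0,"wy":0,"wz":0},{"x":0.02,"y":0.006,"z":0.061,"wx":0,"wy":0,"wz":0},{"x":0.0262,"y":0.006,"z":0.09,"wx":0,"wy":0,"wz":0},{"x":0.0294,"y":0.006,"z":0.107,"wx":0,"wy":0,"wz":0},{"x":0.0315,"y":0.006,"z":0.115,"wx":0,"wy":0,"wz":0},{"x":0.0315,"y":0.006,"z":0.115,"wx":0,"wy":0,"wz":0},{"x":0.0315,"y":0.006,"z":0.115,"wx":0,"wy":0,"wz":0}]'
python3 - <<'E'
from h import *
where()
chain([("B",tcp(jar(-.038,0,.0155),NOSE,YAW,-12))])
E
```

```text
time: 13.67
position: [0.5603, 0.2764, 0.1833]
tool_rot: [0.607, 2.872, -0.064]
ft_force: [1.1, -0.7, -1.9]
grip_width: 0.158
grip_force: 60.0
nose world [0.5287 0.2904 0.0338] jar [-0.04    0.0023  0.0338]
heel world [0.6021 0.258  0.0509] jar [0.0402 0.0025 0.0509]
yaw,phi,roll [-23.8 -12.   -0. ]
B shift [ 0.0018 -0.0024  0.0184] turn [0.  0.  0.1] tcp [0.561 0.273 0.165]
```

```bash
python3 -m handwheel '[{"x":0.002,"y":-0.002,"z":0.007,"wx":0,"wy":0,"wz":0},{"x":0.003,"y":-0.002,"z":0.0137,"wx":0,"wy":0,"wz":0},{"x":0.003,"y":-0.002,"z":0.0137,"wx":0,"wy":0,"wz":0}]'|grep -E "pos|ft"; for i in 1; do python3 -m handwheel '[{"x":0.0004,"y":0,"z":0.002,"wx":0,"wy":0,"wz":0},{"x":0.0004,"y":0,"z":0.002,"wx":0,"wy":0,"wz":0}]'|grep -E "pos|ft"; python3 -m handwheel '[{"x":0.0004,"y":0,"z":0.002,"wx":0,"wy":0,"wz":0},{"x":0.0004,"y":0,"z":0.002,"wx":0,"wy":0,"wz":0}]'|grep -E "pos|ft";  done
python3 - <<'E'
from h import *
where()
E
```

```text
position: [0.5589, 0.2735, 0.168]
ft_force: [-0.6, -0.7, -4.2]
position: [0.5592, 0.274, 0.1666]
ft_force: [0.0, 0.0, -2.9]
position: [0.5591, 0.2741, 0.1645]
ft_force: [-0.2, -0.5, -2.6]
nose world [0.5274 0.2879 0.015 ] jar [-0.0402 -0.0004  0.015 ]
heel world [0.6008 0.2555 0.0321] jar [ 0.04   -0.0002  0.0321]
yaw,phi,roll [-23.9 -12.   -0.1]
```

```bash
python3 -m handwheel '[{"x":0.0003,"y":0,"z":0.0015,"wx":0,"wy":0,"wz":0},{"x":0.0003,"y":0,"z":0.0015,"wx":0,"wy":0,"wz":0},{"x":0.0003,"y":0,"z":0.0015,"wx":0,"wy":0,"wz":0}]'|grep -E "pos|ft"; python3 -m handwheel '[{"x":0.0003,"y":0,"z":0.0015,"wx":0,"wy":0,"wz":0},{"x":0.0003,"y":0,"z":0.0015,"wx":0,"wy":0,"wz":0},{"x":0.0003,"y":0,"z":0.0015,"wx":0,"wy":0,"wz":0}]'|grep -E "pos|ft"
python3 - <<'E'
from h import *
where()
E
```

```text
position: [0.5593, 0.2744, 0.1641]
ft_force: [-2.6, -1.1, 5.5]
position: [0.5594, 0.2746, 0.164]
ft_force: [-4.9, -0.9, 12.0]
nose world [0.5279 0.2884 0.0145] jar [-0.0399  0.0002  0.0145]
heel world [0.6013 0.256  0.0317] jar [0.0403 0.0004 0.0317]
yaw,phi,roll [-23.9 -12.2  -0.1]
```

```bash
python3 -m handwheel '[{"x":0,"y":0,"z":-0.0015,"wx":0,"wy":0,"wz":0},{"x":0.004,"y":0,"z":-0.0015,"wx":0,"wy":0,"wz":0},{"x":0.008,"y":0,"z":-0.0015,"wx":0,"wy":0,"wz":0},{"x":0.012,"y":0,"z":-0.0015,"wx":0,"wy":0,"wz":0},{"x":0.016,"y":0,"z":-0.0015,"wx":0,"wy":0,"wz":0},{"x":0.02,"y":0,"z":-0.0015,"wx":0,"wy":0,"wz":0}]'|grep -E "pos|ft"; python3 -m handwheel '[{"x":0.004,"y":0,"z":0,"wx":0,"wy":0,"wz":0},{"x":0.008,"y":0,"z":0,"wx":0,"wy":0,"wz":0},{"x":0.01,"y":0,"z":0,"wx":0,"wy":0,"wz":0},{"x":0.01,"y":0,"z":0,"wx":0,"wy":0,"wz":0}]'|grep -E "pos|ft"
python3 - <<'E'
from h import *
where()
E
```

```text
position: [0.5436, 0.2828, 0.1608]
ft_force: [5.4, -1.1, 5.8]
position: [0.5342, 0.2867, 0.1585]
ft_force: [2.4, 0.3, 5.9]
nose world [0.5034 0.3007 0.0088] jar [-0.0673  0.0015  0.0088]
heel world [0.5767 0.2683 0.0263] jar [0.0128 0.0017 0.0263]
yaw,phi,roll [-23.9 -12.3   0.1]
```

```bash
python3 -m handwheel '[{"x":0.003,"y":0,"z":0,"wx":0,"wy":0,"wz":0},{"x":0.005,"y":0,"z":0,"wx":0,"wy":0,"wz":0},{"x":0.005,"y":0,"z":0,"wx":0,"wy":0,"wz":0}]'|grep -E "pos|ft"; python3 -m handwheel '[{"x":0.002,"y":0,"z":0,"wx":0,"wy":0,"wz":0},{"x":0.004,"y":0,"z":0,"wx":0,"wy":0,"wz":0},{"x":0.004,"y":0,"z":0,"wx":0,"wy":0,"wz":0}]'|grep -E "pos|ft"
python3 - <<'E'
from h import *
where()
a=snap("side");b=snap("top")
A=cv2.resize(a["image"][185:313,340:440],None,fx=4,fy=4,interpolation=2);B=cv2.resize(b["image"][165:267,170:250],None,fx=5,fy=5,interpolation=2)
im=np.zeros((512,800,3),np.uint8);im[:,:400]=A;im[:510,400:]=B
cv2.imwrite("pics/j2.png",im[:,:,::-1])
E
```

```text
position: [0.53, 0.2886, 0.1575]
ft_force: [3.6, -0.0, 5.9]
position: [0.5277, 0.2894, 0.1571]
ft_force: [5.0, -1.6, 6.8]
nose world [0.4972 0.3033 0.0074] jar [-0.074   0.0013  0.0074]
heel world [0.5704 0.2709 0.0251] jar [0.0061 0.0015 0.0251]
yaw,phi,roll [-23.9 -12.5   0.2]
```

View pics/j2.png

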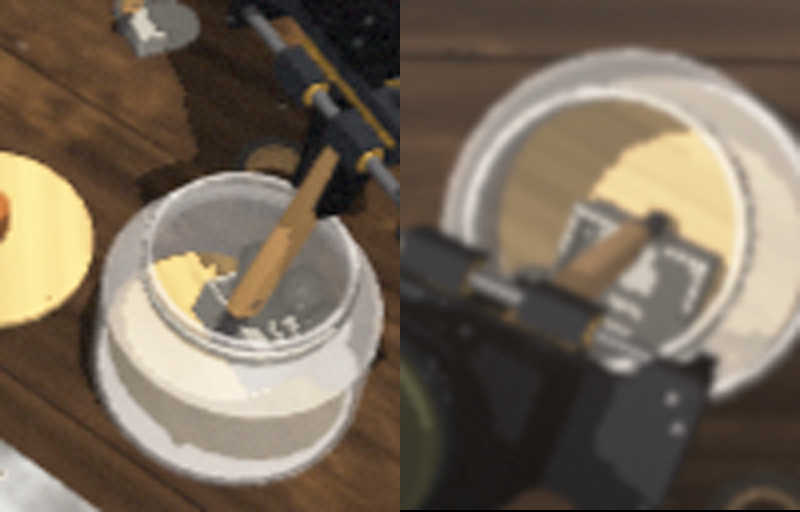

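The scoop lies at the -x wall and the balls in it are hidden. Next is a nose-up tilt about the heel, to roll them back.

Run:
```python
from h import *
p,r=pose()
def inp(w): # relative to start
    return np.round(r.inv().apply(w[0]-p),4),np.round((r.inv()*w[1]).as_rotvec(degrees=True),1)
for f in(-6,0,6,12,18,24): print(f,*inp(tcp(jar(.006,.0015,.028),HEEL,YAW,f)))
print("centre",*inp(tcp(jar(.038,.0,.032),HEEL,YAW,24)))
print("lift",*inp(tcp(jar(.038,.0,.15),HEEL,YAW,24)))
```

```text
-6 [-0.0163  0.0005 -0.0039] [0.2 6.4 0.1]
0 [-0.0309  0.0005 -0.0033] [ 0.2 12.4  0.1]
6 [-0.0454  0.0004 -0.0011] [ 0.2 18.4  0.1]
12 [-0.0596  0.0004  0.0025] [ 0.2 24.4  0.1]
18 [-0.0733  0.0004  0.0077] [ 0.2 30.4  0.1]
24 [-0.0865  0.0004  0.0142] [ 0.1 36.4  0.1]
centre [-0.1186 -0.0012  0.0172] [ 0.1 36.4  0.1]
lift [-0.144  -0.0009 -0.0981] [ 0.1 36.4  0.1]
```

```bash
python3 -m handwheel '[{"x":0.002,"y":0,"z":0,"wx":0,"wy":0,"wz":0},{"x":0.002,"y":0,"z":0,"wx":0,"wy":0,"wz":0},{"x":-0.016,"y":0,"z":-0.004,"wx":0,"wy":6.4,"wz":0},{"x":-0.031,"y":0,"z":-0.003,"wx":0,"wy":12.4,"wz":0},{"x":-0.045,"y":0,"z":-0.001,"wx":0,"wy":18.4,"wz":0},{"x":-0.060,"y":0,"z":0.0025,"wx":0,"wy":24.4,"wz":0},{"x":-0.073,"y":0,"z":0.008,"wx":0,"wy":30.4,"wz":0},{"x":-0.0865,"y":0,"z":0.014,"wx":0,"wy":36.4,"wz":0},{"x":-0.0865,"y":0,"z":0.014,"wx":0,"wy":36.4,"wz":0},{"x":-0.0865,"y":0,"z":0.014,"wx":0,"wy":36.4,"wz":0}]'|grep -E "pos|ft"
python3 - <<'E'
from h import *
where()
chain([("c",tcp(jar(.038,.0,.034),HEEL,YAW,24)),("l",tcp(jar(.038,.0,.15),HEEL,YAW,24))])
E
```

```text
position: [0.6075, 0.2529, 0.1587]
ft_force: [0.7, -0.4, 1.3]
nose world [0.501  0.3012 0.0593] jar [-0.0697  0.0009  0.0593]
heel world [0.569  0.2706 0.0252] jar [0.0049 0.0006 0.0252]
yaw,phi,roll [-24.2  24.6   0.1]
c shift [-0.0251  0.     -0.0216] turn [ 0.2 -0.6 -0.2] tcp [0.636 0.24  0.168]
l shift [ 0.0472 -0.     -0.106 ] turn [0. 0. 0.] tcp [0.636 0.24  0.284]
```

```bash
python3 -m handwheel '[{"x":-0.012,"y":0,"z":-0.012,"wx":0,"wy":0,"wz":0},{"x":-0.025,"y":0,"z":-0.022,"wx":0,"wy":0,"wz":0},{"x":-0.025,"y":0,"z":-0.022,"wx":0,"wy":0,"wz":0},{"x":-0.025,"y":0,"z":-0.022,"wx":0,"wy":0,"wz":0}]'|grep -E "pos|ft"; python3 -m handwheel '[{"x":0.004,"y":0,"z":-0.009,"wx":0,"wy":0,"wz":0},{"x":0.010,"y":0,"z":-0.022,"wx":0,"wy":0,"wz":0},{"x":0.02,"y":0,"z":-0.045,"wx":0,"wy":0,"wz":0},{"x":0.031,"y":0,"z":-0.07,"wx":0,"wy":0,"wz":0},{"x":0.047,"y":0,"z":-0.106,"wx":0,"wy":0,"wz":0},{"x":0.049,"y":0,"z":-0.11,"wx":0,"wy":0,"wz":0},{"x":0.049,"y":0,"z":-0.11,"wx":0,"wy":0,"wz":0},{"x":0.049,"y":0,"z":-0.11,"wx":0,"wy":0,"wz":0}]'|grep -E "pos|ft"; python3 -m handwheel '[{"x":0,"y":0,"z":0,"wx":0,"wy":0,"wz":0}]'|grep -E "pos|ft"
python3 - <<'E'
from h import *
where()
a=snap("side");b=snap("top")
A=cv2.resize(a["image"][130:310,320:450],None,fx=2.85,fy=2.85,interpolation=2);B=cv2.resize(b["image"][135:265,160:265],None,fx=3.9,fy=3.9,interpolation=2)
im=np.zeros((515,790,3),np.uint8);im[:A.shape[0],:A.shape[1]]=A;im[:B.shape[0],375:375+B.shape[1]]=B
cv2.imwrite("pics/j3.png",im[:,:,::-1])
E
```

```text
position: [0.6269, 0.2464, 0.1696]
ft_force: [-12.0, 4.7, 3.6]
position: [0.6344, 0.2409, 0.2879]
ft_force: [-0.2, 0.5, -5.6]
position: [0.6339, 0.2404, 0.2867]
ft_force: [-0.5, -0.4, -5.0]
nose world [0.5271 0.2872 0.187 ] jar [-0.0402 -0.0012  0.187 ]
heel world [0.5953 0.2569 0.1531] jar [ 0.0345 -0.0012  0.1531]
yaw,phi,roll [-24.   24.4  -0.3]
```

View pics/j3.png

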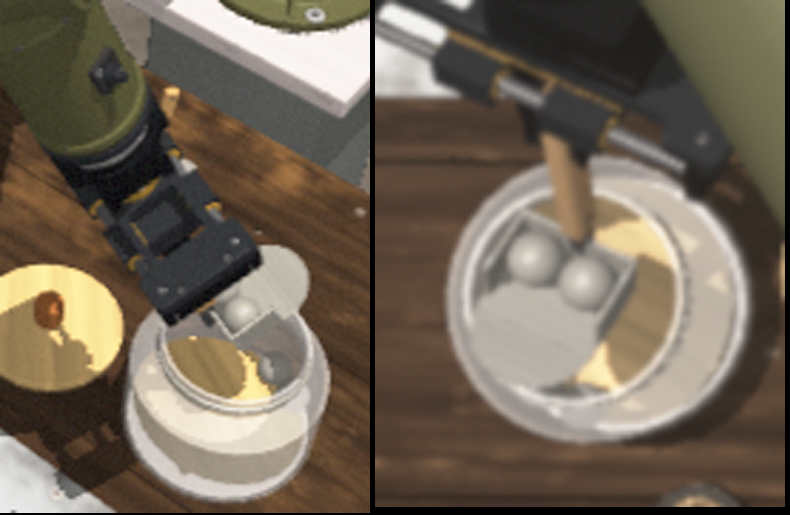

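Two balls are in the scoop (top crop 535,258 and 587,283) and at least one remains at (270,368) in the side crop. The load, about 5 N, agrees. Next is the pour.

```bash
cat >> h.py <<'E'
DC=np.array([.548,-.287]);DY=14.4
def drw(x,y,z): return np.array([*(DC+R.from_euler("z",DY,degrees=True).as_matrix()[:2,:2]@[x,y]),z])
E
python3 - <<'E'
from h import *
chain([("W1",tcp(drw(-.04,0,.187),NOSE,14,24)),("W2",tcp(drw(-.04,0,.10),NOSE,14,0)),("W3",tcp(drw(-.04,0,.082),NOSE,14,-35))])
E
```

```text
W1 shift [-0.1782 -0.4705 -0.0798] turn [ 15.4  -0.5 -34.6] tcp [ 0.622 -0.269  0.288]
W2 shift [ 0.0268 -0.      0.0651] turn [  0. -24.   0.] tcp [ 0.572 -0.281  0.239]
W3 shift [0.0915 0.     0.0059] turn [  0. -35.   0.] tcp [ 0.484 -0.303  0.233]
```

```bash
python3 -m handwheel '[{"x":-0.005,"y":-0.014,"z":-0.002,"wx":0.5,"wy":0,"wz":-1},{"x":-0.014,"y":-0.038,"z":-0.006,"wx":1.2,"wy":0,"wz":-2.8},{"x":-0.027,"y":-0.07,"z":-0.012,"wx":2.3,"wy":0,"wz":-5.2},{"x":-0.04,"y":-0.105,"z":-0.018,"wx":3.4,"wy":-0.1,"wz":-7.7},{"x":-0.053,"y":-0.141,"z":-0.024,"wx":4.6,"wy":-0.1,"wz":-10.4},{"x":-0.067,"y":-0.176,"z":-0.03,"wx":5.8,"wy":-0.2,"wz":-13},{"x":-0.08,"y":-0.212,"z":-0.036,"wx":6.9,"wy":-0.2,"wz":-15.6},{"x":-0.094,"y":-0.247,"z":-0.042,"wx":8.1,"wy":-0.3,"wz":-18.2},{"x":-0.107,"y":-0.282,"z":-0.048,"wx":9.2,"wy":-0.3,"wz":-20.8},{"x":-0.12,"y":-0.318,"z":-0.054,"wx":10.4,"wy":-0.3,"wz":-23.4}]'|grep -E "pos|ft";python3 - <<'E'
from h import *
st();where();
chain([("W1",tcp(drw(-.04,0,.187),NOSE,14,24))])
E
```

```text
position: [0.6253, -0.1046, 0.288]
ft_force: [0.5, -0.2, -4.4]
t 19.03 pos [ 0.6253 -0.1046  0.288 ] rot [ 0.045 -2.72   0.006] F [ 0.5 -0.2 -4.4] w 0.158 gf 60.0 q [ 0.48  0.72 -0.78  0.95  0.44  2.04  1.46]
[[-0.912 -0.033 -0.408]
 [-0.031  0.999 -0.011]
 [ 0.409  0.003 -0.913]]
nose world [ 0.5093 -0.1081  0.1876] jar [ 0.1043 -0.3696  0.1876]
heel world [ 0.5841 -0.1055  0.1541] jar [ 0.1716 -0.3369  0.1541]
yaw,phi,roll [ 2.  24.1  0.2]
W1 shift [ 0.0082 -0.1641  0.0036] turn [  5.1  -0.1 -11. ] tcp [ 0.622 -0.269  0.288]
```

q6 is near its limit, so I'll ease the nose-up tilt to about 17° on the way.

Run:
```python
from h import *
chain([("W1",tcp(drw(-.04,0,.187),NOSE,14,16))])
```

```text
W1 shift [ 0.0279 -0.1673 -0.0042] turn [  4.3  -8.1 -11.3] tcp [ 0.607 -0.273  0.303]
```

```bash
python3 -m handwheel '[{"x":0.003,"y":-0.015,"z":0,"wx":0.4,"wy":-0.8,"wz":-1},{"x":0.008,"y":-0.045,"z":-0.001,"wx":1.2,"wy":-2.3,"wz":-3},{"x":0.014,"y":-0.08,"z":-0.002,"wx":2.1,"wy":-4,"wz":-5.5},{"x":0.02,"y":-0.115,"z":-0.003,"wx":3,"wy":-5.7,"wz":-8},{"x":0.025,"y":-0.145,"z":-0.004,"wx":3.8,"wy":-7.2,"wz":-10},{"x":0.028,"y":-0.165,"z":-0.004,"wx":4.3,"wy":-8.1,"wz":-11.3},{"x":0.028,"y":-0.167,"z":-0.004,"wx":4.3,"wy":-8.1,"wz":-11.3},{"x":0.028,"y":-0.167,"z":-0.004,"wx":4.3,"wy":-8.1,"wz":-11.3}]'|grep -E "pos|ft";python3 - <<'E'
from h import *
st();where();
a=snap("side");b=snap("top")
A=cv2.resize(a["image"][90:250,170:330],None,fx=2.5,fy=2.5,interpolation=2);B=cv2.resize(b["image"][120:290,360:520],None,fx=2.45,fy=2.45,interpolation=2)
im=np.zeros((417,792,3),np.uint8);im[:A.shape[0],:A.shape[1]]=A;im[:B.shape[0],400:400+B.shape[1]]=B
cv2.imwrite("pics/d0.png",im[:,:,::-1])
chain([("W2",tcp(drw(-.04,0,.10),NOSE,14,4)),("W3",tcp(drw(-.04,0,.082),NOSE,14,-35))])
E
```

```text
position: [0.6057, -0.2725, 0.3029]
ft_force: [-0.3, 1.4, -4.7]
t 19.7 pos [ 0.6057 -0.2725  0.3029] rot [ 0.339 -2.844  0.048] F [-0.3  1.4 -4.7] w 0.157 gf 60.0 q [ 0.74  0.64 -0.81  1.02  0.54  1.91  1.9 ]
[[-0.934 -0.235 -0.268]
 [-0.226  0.972 -0.065]
 [ 0.276 -0.    -0.961]]
nose world [ 0.5077 -0.2962  0.1872] jar [ 0.1794 -0.5421  0.1872]
heel world [ 0.5843 -0.2777  0.1646] jar [ 0.2419 -0.4941  0.1646]
yaw,phi,roll [13.6 16.  -0. ]
W2 shift [ 0.0068 -0.0037  0.0735] turn [  0.1 -12.   -0.1] tcp [ 0.582 -0.279  0.234]
W3 shift [0.1007 0.     0.008 ] turn [  0. -39.  -0.] tcp [ 0.484 -0.303  0.233]
```

View pics/d0.png

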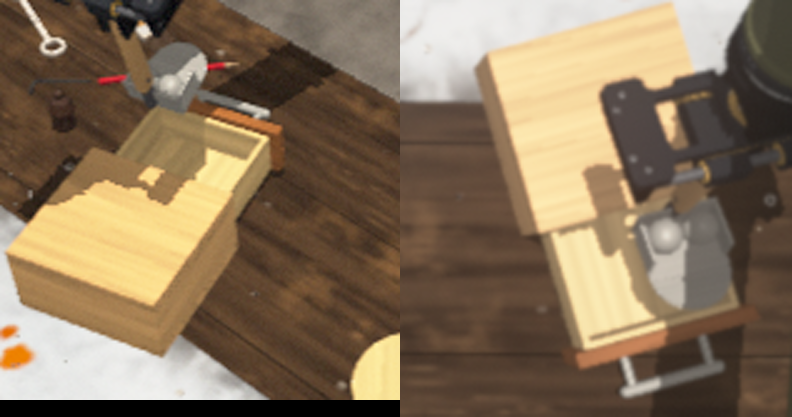

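Both balls sit in the scoop (top crop 665,235 and 705,220), and the nose at (690,308) back-projects to y≈-0.294, in the drawer's middle. I'll lower and tip.

```bash
python3 -m handwheel '[{"x":0.002,"y":-0.001,"z":0.02,"wx":0,"wy":-3,"wz":0},{"x":0.004,"y":-0.002,"z":0.05,"wx":0,"wy":-8,"wz":0},{"x":0.007,"y":-0.004,"z":0.074,"wx":0,"wy":-12,"wz":0},{"x":0.007,"y":-0.004,"z":0.074,"wx":0,"wy":-12,"wz":0},{"x":0.007,"y":-0.004,"z":0.074,"wx":0,"wy":-12,"wz":0}]'|grep -E "pos|ft"
python3 - <<'E'
from h import *
where();p,r=pose()
for f,z in((-2,.095),(-8,.09),(-14,.086),(-20,.083),(-26,.082),(-32,.082),(-38,.082)):
    w=tcp(drw(-.04,0,z),NOSE,14,f);print(f,np.round(r.inv().apply(w[0]-p),4),np.round((r.inv()*w[1]).as_rotvec(degrees=True),1))
E
```

```text
position: [0.5776, -0.2811, 0.2323]
ft_force: [-0.4, -0.0, -2.7]
nose world [ 0.5043 -0.2989  0.0986] jar [ 0.1774 -0.546   0.0986]
heel world [ 0.5837 -0.2795  0.0924] jar [ 0.242  -0.4959  0.0924]
yaw,phi,roll [13.8  4.4  0. ]
-2 [ 0.0103  0.0011 -0.0031] [ 0.  -6.4 -0.3]
-8 [ 0.0254  0.001  -0.0025] [  0.  -12.4  -0.3]
-14 [ 0.0409  0.001  -0.0012] [  0.  -18.4  -0.3]
-20 [0.0567 0.0009 0.0008] [  0.  -24.4  -0.3]
-26 [0.0727 0.0008 0.0024] [ -0.  -30.4  -0.3]
-32 [0.0886 0.0008 0.0047] [ -0.  -36.4  -0.3]
-38 [0.1041 0.0007 0.0087] [ -0.  -42.4  -0.3]
```

```bash
python3 -m handwheel '[{"x":0.004,"y":0.001,"z":-0.012,"wx":0,"wy":-2,"wz":0},{"x":0.01,"y":0.001,"z":-0.012,"wx":0,"wy":-6,"wz":0},{"x":0.025,"y":0.001,"z":-0.008,"wx":0,"wy":-12,"wz":0},{"x":0.041,"y":0.001,"z":-0.004,"wx":0,"wy":-18,"wz":0},{"x":0.057,"y":0.001,"z":0.0,"wx":0,"wy":-24,"wz":0},{"x":0.073,"y":0.001,"z":0.002,"wx":0,"wy":-30,"wz":0},{"x":0.0885,"y":0.001,"z":0.004,"wx":0,"wy":-36,"wz":0},{"x":0.104,"y":0.001,"z":0.008,"wx":0,"wy":-42,"wz":0},{"x":0.104,"y":0.001,"z":0.008,"wx":0,"wy":-42,"wz":0},{"x":0.104,"y":0.001,"z":0.008,"wx":0,"wy":-42,"wz":0}]'|grep -E "pos|ft";python3 -m handwheel '[{"x":0,"y":0,"z":0,"wx":0,"wy":0,"wz":0},{"x":0,"y":0,"z":0,"wx":0,"wy":0,"wz":0},{"x":0,"y":0,"z":0,"wx":0,"wy":0,"wz":0},{"x":0,"y":0,"z":0,"wx":0,"wy":0,"wz":0}]'|grep -E "pos|ft"
python3 - <<'E'
from h import *
where();p,r=pose()
up=(p+[0,0,.08],r)
w=tcp(drw(-.04,0,.19),NOSE,0,-12)
j=tcp(jar(-.038,0,.155),NOSE,YAW,-12)
chain([("up",up),("w",w),("J",j),("B",tcp(jar(-.038,0,.019),NOSE,YAW,-12))])
b=snap("top","d1.png",(380,150,520,290),3)
E
```

```text
position: [0.5193, -0.3418, 0.2227]
ft_force: [-0.9, -2.7, -3.3]
position: [0.5258, -0.3292, 0.2247]
ft_force: [0.3, -0.9, -1.6]
nose world [ 0.5524 -0.318   0.074 ] jar [ 0.2291 -0.5438  0.074 ]
heel world [ 0.6174 -0.3034  0.1219] jar [ 0.2825 -0.5041  0.1219]
yaw,phi,roll [ 12.7 -35.8   2.1]
up shift [-0.0467  0.0024 -0.0649] turn [0. 0. 0.] tcp [ 0.526 -0.329  0.305]
w shift [-0.0404  0.028  -0.0128] turn [ 7.2 23.4 12.1] tcp [ 0.544 -0.297  0.339]
J shift [-0.0097  0.5703  0.0378] turn [ 5.   0.  23.5] tcp [0.561 0.273 0.304]
B shift [0.0283 0.     0.133 ] turn [0. 0. 0.] tcp [0.561 0.273 0.168]
```

View pics/d1.png

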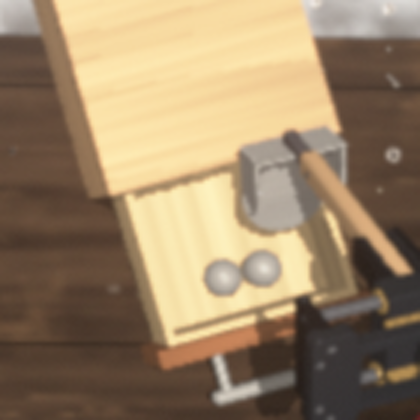

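Both balls lie in the drawer at (222,277) and (262,267). Back to the jar with the empty scoop.

```bash
python3 -m handwheel '[{"x":-0.023,"y":0,"z":-0.032,"wx":0,"wy":0,"wz":0},{"x":-0.045,"y":0,"z":-0.065,"wx":0,"wy":0,"wz":0},{"x":-0.05,"y":0.005,"z":-0.08,"wx":0,"wy":6,"wz":2},{"x":-0.06,"y":0.015,"z":-0.08,"wx":2,"wy":12,"wz":5},{"x":-0.07,"y":0.02,"z":-0.08,"wx":4,"wy":18,"wz":8},{"x":-0.087,"y":0.03,"z":-0.078,"wx":7,"wy":23.4,"wz":12},{"x":-0.087,"y":0.03,"z":-0.078,"wx":7,"wy":23.4,"wz":12},{"x":-0.087,"y":0.03,"z":-0.078,"wx":7,"wy":23.4,"wz":12}]'|grep -E "pos|ft"
python3 - <<'E'
from h import *
st();where()
j=tcp(jar(-.038,0,.155),NOSE,YAW,-12)
chain([("J",j)])
E
```

```text
position: [0.5477, -0.2912, 0.3417]
ft_force: [0.8, 1.3, -2.3]
t 22.1 pos [ 0.5477 -0.2912  0.3417] rot [-0.017  2.927  0.008] F [ 0.8  1.3 -2.3] w 0.16 gf 60.0 q [ 1.53  0.24 -1.2   1.48  0.14  1.37  1.93]
[[-0.977 -0.012  0.213]
 [-0.011  1.     0.006]
 [-0.213  0.004 -0.977]]
nose world [ 0.5138 -0.291   0.1921] jar [ 0.1828 -0.5349  0.1921]
heel world [ 0.5939 -0.2901  0.2095] jar [ 0.2557 -0.5015  0.2095]
yaw,phi,roll [  0.6 -12.3   0.2]
J shift [-0.0114  0.5642  0.0429] turn [ 5.4  0.2 24.1] tcp [0.561 0.273 0.304]
```

```bash
python3 -m handwheel '[{"x":-0.003,"y":0.14,"z":0.01,"wx":1.3,"wy":0,"wz":6},{"x":-0.003,"y":0.14,"z":0.01,"wx":1.3,"wy":0,"wz":6},{"x":-0.003,"y":0.14,"z":0.01,"wx":1.3,"wy":0,"wz":6},{"x":-0.006,"y":0.28,"z":0.02,"wx":2.7,"wy":0,"wz":12},{"x":-0.006,"y":0.28,"z":0.02,"wx":2.7,"wy":0,"wz":12},{"x":-0.006,"y":0.28,"z":0.02,"wx":2.7,"wy":0,"wz":12},{"x":-0.008,"y":0.42,"z":0.03,"wx":4,"wy":0,"wz":18},{"x":-0.008,"y":0.42,"z":0.03,"wx":4,"wy":0,"wz":18},{"x":-0.008,"y":0.42,"z":0.03,"wx":4,"wy":0,"wz":18},{"x":-0.011,"y":0.564,"z":0.03,"wx":5.4,"wy":0,"wz":24}]'|grep -E "pos|ft";python3 -m handwheel '[{"x":0,"y":0.15,"z":0,"wx":0,"wy":0,"wz":0},{"x":0,"y":0.15,"z":0,"wx":0,"wy":0,"wz":0},{"x":0,"y":0.15,"z":0,"wx":0,"wy":0,"wz":0}]'|grep -E "pos|ft"
python3 - <<'E'
from h import *
j=tcp(jar(-.038,0,.155),NOSE,YAW,-12)
chain([("J",j)])
E
```

```text
position: [0.5531, 0.0857, 0.3177]
ft_force: [-0.8, 0.8, -2.0]
position: [0.587, 0.1677, 0.3194]
ft_force: [-0.6, -0.8, -0.9]
J shift [0.0647 0.0886 0.002 ] turn [ 0.5 -0.4  2.2] tcp [0.561 0.273 0.304]
```

```bash
python3 -m handwheel '[{"x":0.03,"y":0.04,"z":0,"wx":0,"wy":0,"wz":2},{"x":0.06,"y":0.07,"z":0,"wx":0,"wy":0,"wz":2},{"x":0.064,"y":0.088,"z":0,"wx":0,"wy":0,"wz":2},{"x":0.064,"y":0.088,"z":0,"wx":0,"wy":0,"wz":2},{"x":0.064,"y":0.088,"z":0,"wx":0,"wy":0,"wz":2},{"x":0.064,"y":0.088,"z":0,"wx":0,"wy":0,"wz":2},{"x":0.064,"y":0.088,"z":0,"wx":0,"wy":0,"wz":2}]'|grep -E "pos|ft"
python3 - <<'E'
from h import *
where()
j=tcp(jar(-.038,0,.155),NOSE,YAW,-12)
chain([("J",j),("B",tcp(jar(-.038,0,.019),NOSE,YAW,-12))])
E
```

```text
position: [0.5619, 0.2702, 0.3075]
ft_force: [0.3, -0.2, -2.6]
nose world [0.5301 0.2856 0.1582] jar [-0.0368 -0.0015  0.1582]
heel world [0.6035 0.253  0.1749] jar [ 0.0435 -0.0014  0.1749]
yaw,phi,roll [-23.9 -11.8   0.5]
J shift [0.0024 0.0026 0.0026] turn [ 0.5 -0.2  0.1] tcp [0.561 0.273 0.304]
B shift [0.0283 0.     0.133 ] turn [0. 0. 0.] tcp [0.561 0.273 0.168]
```

```bash
python3 -m handwheel '[{"x":0.002,"y":0.0025,"z":0.003,"wx":0,"wy":0,"wz":0},{"x":0.0085,"y":0.0025,"z":0.033,"wx":0,"wy":0,"wz":0},{"x":0.015,"y":0.0025,"z":0.063,"wx":0,"wy":0,"wz":0},{"x":0.0213,"y":0.0025,"z":0.093,"wx":0,"wy":0,"wz":0},{"x":0.0265,"y":0.0025,"z":0.118,"wx":0,"wy":0,"wz":0},{"x":0.0294,"y":0.0025,"z":0.131,"wx":0,"wy":0,"wz":0},{"x":0.0305,"y":0.0025,"z":0.1355,"wx":0,"wy":0,"wz":0},{"x":0.0305,"y":0.0025,"z":0.1355,"wx":0,"wy":0,"wz":0},{"x":0.0305,"y":0.0025,"z":0.1355,"wx":0,"wy":0,"wz":0}]'|grep -E "pos|ft"
python3 - <<'E'
from h import *
where()
E
```

```text
position: [0.5625, 0.2751, 0.1697]
ft_force: [4.8, -2.2, -3.0]
nose world [0.5311 0.2903 0.0203] jar [-0.0378  0.0032  0.0203]
heel world [0.6045 0.2578 0.0372] jar [0.0425 0.0034 0.0372]
yaw,phi,roll [-23.9 -11.9   0.5]
```

```bash
python3 -m handwheel '[{"x":0.003,"y":-0.003,"z":0.003,"wx":0,"wy":0,"wz":0},{"x":0.003,"y":-0.003,"z":0.003,"wx":0,"wy":0,"wz":0},{"x":0.003,"y":-0.003,"z":0.003,"wx":0,"wy":0,"wz":0}]'|grep -E "pos|ft"; python3 -m handwheel '[{"x":0.001,"y":0,"z":0.002,"wx":0,"wy":0,"wz":0},{"x":0.001,"y":0,"z":0.002,"wx":0,"wy":0,"wz":0},{"x":0.001,"y":0,"z":0.002,"wx":0,"wy":0,"wz":0}]'|grep -E "pos|ft"
python3 - <<'E'
from h import *
where()
E
```

```text
position: [0.5604, 0.2743, 0.1675]
ft_force: [5.6, -2.2, -3.6]
position: [0.5598, 0.2745, 0.1653]
ft_force: [6.8, -1.4, -4.0]
nose world [0.5289 0.29   0.0158] jar [-0.0396  0.002   0.0158]
heel world [0.6022 0.2575 0.0329] jar [0.0405 0.0022 0.0329]
yaw,phi,roll [-23.9 -12.1   0.7]
```

An unexpected force of about 7 N pushes back toward jar +x, so I'll look before going on.

Run:
```python
from h import *
a=snap("side");b=snap("top")
ia,ib=a["image"].copy(),b["image"].copy()
p,r=pose();rs=r*FLIP
A=cv2.resize(ia[185:285,350:440],None,fx=5,fy=5,interpolation=2);B=cv2.resize(ib[160:260,178:248],None,fx=5,fy=5,interpolation=2)
for ps in(NOSE,(.035,.034,.03),(.035,-.034,.03),(.014,0,.188)):
    w=p+rs.apply(np.array(ps)-TS)
    u=proj(a,w);cv2.circle(A,tuple(int(x) for x in((u-[350,185])*5)),3,(255,0,0),-1)
    u=proj(b,w);cv2.circle(B,tuple(int(x) for x in((u-[178,160])*5)),3,(255,0,0),-1)
im=np.hstack([A,B]);print(im.shape)
cv2.imwrite("pics/j4.png",im[:,:,::-1])
```

```text
(500, 800, 3)
```

View pics/j4.png

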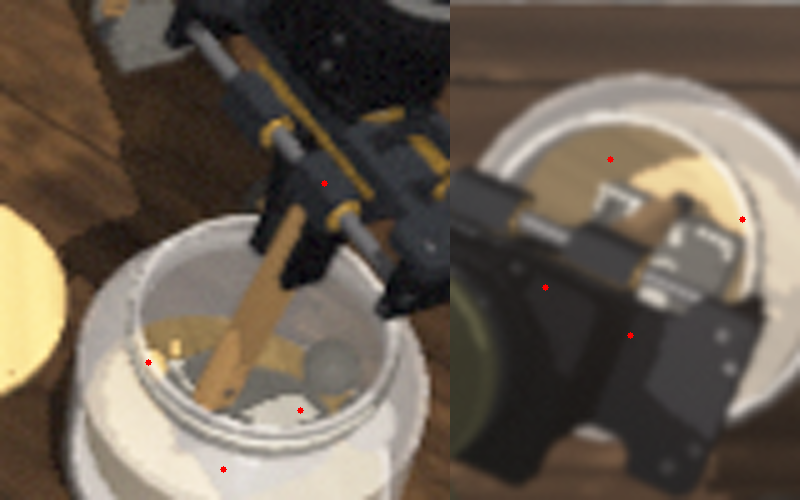

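The back-wall corners are at about (738,243) in the crop against a predicted (742,219). The scoop has turned about 5° nose-up in the grip, so its nose is already against the balls; one ball shows at (335,368) in the side crop. I'll put the slip in the model and re-aim.

```bash
cat >> h.py <<'E'
SL=5.2
def tcp(pt,ps,yaw,phi):
    a=np.radians(SL);ts=np.array([.018,0,.158])+.019*np.array([np.sin(a),0,-np.cos(a)])
    r=rots(yaw,phi);return np.array(pt)+r.apply(ts-np.array(ps)), rots(yaw,phi-SL)*FLIP
def where():
    p,r=pose();rs=r*FLIP*R.from_euler("y",SL,degrees=True);z=rs.as_euler("ZYX",degrees=True)
    a=np.radians(SL);ts=np.array([.018,0,.158])+.019*np.array([np.sin(a),0,-np.cos(a)])
    J=R.from_euler("z",-YAW,degrees=True).as_matrix()
    for n,ps in(("nose",NOSE),("heel",HEEL)):
        w=p+rs.apply(np.array(ps)-ts);print(n,"world",np.round(w,4),"jar",np.round(J@(w-[*JC,0]),4))
    print("yaw,phi,roll",np.round(z,1))
E
python3 - <<'E'
from h import *
where()
chain([("up",tcp(jar(-.040,0,.034),NOSE,YAW,-7)),("a",tcp(jar(-.037,0,.034),NOSE,YAW,-12)),("b",tcp(jar(-.037,0,.020),NOSE,YAW,-12)),("c",tcp(jar(-.037,0,.016),NOSE,YAW,-12))])
E
```

```text
nose world [0.515  0.296  0.0192] jar [-0.0548  0.0019  0.0192]
heel world [0.5895 0.2631 0.029 ] jar [0.0266 0.0022 0.029 ]
yaw,phi,roll [-23.8  -6.9   0.7]
up shift [-0.0172 -0.0003 -0.0115] turn [ 0.7 -0.1  0.1] tcp [0.573 0.268 0.18 ]
a shift [ 0.0089 -0.     -0.0058] turn [ 0. -5. -0.] tcp [0.564 0.272 0.184]
b shift [0.0041 0.     0.0134] turn [0. 0. 0.] tcp [0.564 0.272 0.17 ]
c shift [0.0012 0.     0.0038] turn [0. 0. 0.] tcp [0.564 0.272 0.166]
```

```bash
python3 -m handwheel '[{"x":-0.009,"y":0,"z":-0.006,"wx":0.5,"wy":0,"wz":0},{"x":-0.017,"y":0,"z":-0.0115,"wx":0.7,"wy":0,"wz":0},{"x":-0.0085,"y":0,"z":-0.017,"wx":0.7,"wy":-5,"wz":0},{"x":-0.0085,"y":0,"z":-0.017,"wx":0.7,"wy":-5,"wz":0},{"x":-0.0085,"y":0,"z":-0.017,"wx":0.7,"wy":-5,"wz":0}]'|grep -E "pos|ft"; python3 -m handwheel '[{"x":0.002,"y":0,"z":0.007,"wx":0,"wy":0,"wz":0},{"x":0.004,"y":0,"z":0.0134,"wx":0,"wy":0,"wz":0},{"x":0.004,"y":0,"z":0.0134,"wx":0,"wy":0,"wz":0},{"x":0.004,"y":0,"z":0.0134,"wx":0,"wy":0,"wz":0}]'|grep -E "pos|ft"
python3 - <<'E'
from h import *
where()
E
```

```text
position: [0.5592, 0.2758, 0.1827]
ft_force: [0.1, -0.4, -2.0]
position: [0.561, 0.2724, 0.1662]
ft_force: [0.5, -0.5, -2.0]
nose world [0.5262 0.2871 0.0167] jar [-0.041  -0.0017  0.0167]
heel world [0.5997 0.2546 0.033 ] jar [ 0.0394 -0.0015  0.033 ]
yaw,phi,roll [-23.8 -11.4  -0.2]
```

Free again. Now I'll feel for the floor.

```bash
python3 -m handwheel '[{"x":0.0005,"y":0,"z":0.0015,"wx":0,"wy":0,"wz":0},{"x":0.0005,"y":0,"z":0.0015,"wx":0,"wy":0,"wz":0},{"x":0.0005,"y":0,"z":0.0015,"wx":0,"wy":0,"wz":0}]'|grep -E "pos|ft"; python3 -m handwheel '[{"x":0.0005,"y":0,"z":0.0015,"wx":0,"wy":0,"wz":0},{"x":0.0005,"y":0,"z":0.0015,"wx":0,"wy":0,"wz":0},{"x":0.0005,"y":0,"z":0.0015,"wx":0,"wy":0,"wz":0}]'|grep -E "pos|ft"
python3 - <<'E'
from h import *
where()
p,r=pose()
print(r.inv().apply(rots(YAW,-11.5).apply([-1,0,0])))
E
```

```text
position: [0.561, 0.2733, 0.1658]
ft_force: [-0.5, -0.5, -1.6]
position: [0.5612, 0.2736, 0.1647]
ft_force: [-0.3, 0.0, -0.4]
nose world [0.5268 0.2884 0.0151] jar [-0.0409 -0.0003  0.0151]
heel world [0.6003 0.256  0.0315] jar [0.0394 0.0001 0.0315]
yaw,phi,roll [-23.8 -11.6  -0.1]
[ 0.99572816  0.00384384 -0.09225327]
```

```bash
python3 -m handwheel '[{"x":0,"y":0,"z":0.001,"wx":0,"wy":0,"wz":0},{"x":0.004,"y":0,"z":0.0007,"wx":0,"wy":0,"wz":0},{"x":0.008,"y":0,"z":0.0004,"wx":0,"wy":0,"wz":0},{"x":0.012,"y":0,"z":0,"wx":0,"wy":0,"wz":0},{"x":0.016,"y":0,"z":-0.0003,"wx":0,"wy":0,"wz":0},{"x":0.02,"y":0,"z":-0.0006,"wx":0,"wy":0,"wz":0},{"x":0.02,"y":0,"z":-0.0006,"wx":0,"wy":0,"wz":0}]'|grep -E "pos|ft"; python3 -m handwheel '[{"x":0.003,"y":0,"z":-0.0003,"wx":0,"wy":0,"wz":0},{"x":0.006,"y":0,"z":-0.0005,"wx":0,"wy":0,"wz":0},{"x":0.008,"y":0,"z":-0.0007,"wx":0,"wy":0,"wz":0},{"x":0.008,"y":0,"z":-0.0007,"wx":0,"wy":0,"wz":0}]'|grep -E "pos|ft"
python3 - <<'E'
from h import *
where()
E
```

```text
position: [0.5444, 0.2823, 0.1609]
ft_force: [2.1, 1.5, 5.4]
position: [0.5393, 0.284, 0.16]
ft_force: [4.4, -1.5, 6.7]
nose world [0.506  0.2987 0.0101] jar [-0.0641  0.0007  0.0101]
heel world [0.5794 0.2663 0.0271] jar [0.0161 0.0009 0.0271]
yaw,phi,roll [-23.8 -12.   -0. ]
```

```bash
python3 -m handwheel '[{"x":0.003,"y":0,"z":-0.0005,"wx":0,"wy":0,"wz":0},{"x":0.006,"y":0,"z":-0.001,"wx":0,"wy":0,"wz":0},{"x":0.006,"y":0,"z":-0.001,"wx":0,"wy":0,"wz":0}]'|grep -E "pos|ft"; python3 -m handwheel '[{"x":0.003,"y":0,"z":-0.0004,"wx":0,"wy":0,"wz":0},{"x":0.006,"y":0,"z":-0.0008,"wx":0,"wy":0,"wz":0},{"x":0.006,"y":0,"z":-0.0008,"wx":0,"wy":0,"wz":0}]'|grep -E "pos|ft"
python3 - <<'E'
from h import *
where()
p,r=pose()
def inp(w): return np.round(r.inv().apply(w[0]-p),4),np.round((r.inv()*w[1]).as_rotvec(degrees=True),1)
for f in(-6,0,6,12,18,24): print(f,*inp(tcp(jar(.006,0,.029),HEEL,YAW,f)))
E
```

```text
position: [0.5316, 0.2871, 0.158]
ft_force: [3.3, -0.9, 5.8]
position: [0.5255, 0.2896, 0.1565]
ft_force: [2.7, -0.2, 4.7]
nose world [0.4913 0.3044 0.0068] jar [-0.0798 -0.0001  0.0068]
heel world [0.5648 0.272  0.0234] jar [0.0005 0.0002 0.0234]
yaw,phi,roll [-23.7 -11.7  -0.1]
-6 [-0.0208 -0.0004 -0.0033] [-0.   5.7  0.3]
0 [-0.0353 -0.0005 -0.0014] [-0.1 11.7  0.3]
6 [-0.0495 -0.0005  0.0021] [-0.1 17.7  0.3]
12 [-0.0633 -0.0006  0.007 ] [-0.1 23.7  0.2]
18 [-0.0765 -0.0006  0.0133] [-0.1 29.7  0.2]
24 [-0.089  -0.0007  0.021 ] [-0.1 35.7  0.2]
```

```bash
python3 -m handwheel '[{"x":-0.003,"y":0,"z":-0.002,"wx":0,"wy":1,"wz":0},{"x":-0.019,"y":0,"z":-0.004,"wx":0,"wy":5.7,"wz":0},{"x":-0.035,"y":0,"z":-0.0015,"wx":0,"wy":11.7,"wz":0},{"x":-0.0495,"y":0,"z":0.002,"wx":0,"wy":17.7,"wz":0},{"x":-0.063,"y":0,"z":0.007,"wx":0,"wy":23.7,"wz":0},{"x":-0.0765,"y":0,"z":0.013,"wx":0,"wy":29.7,"wz":0},{"x":-0.089,"y":0,"z":0.021,"wx":0,"wy":35.7,"wz":0},{"x":-0.089,"y":0,"z":0.021,"wx":0,"wy":35.7,"wz":0},{"x":-0.089,"y":0,"z":0.021,"wx":0,"wy":35.7,"wz":0}]'|grep -E "pos|ft"
python3 - <<'E'
from h import *
where()
chain([("c",tcp(jar(.032,.0,.036),HEEL,YAW,24)),("l",tcp(jar(.034,.0,.155),HEEL,YAW,24))])
E
```

```text
position: [0.6098, 0.2508, 0.1575]
ft_force: [0.5, 0.1, -4.9]
nose world [0.5014 0.2989 0.0588] jar [-0.0684 -0.001   0.0588]
heel world [0.5694 0.2684 0.0246] jar [ 0.0061 -0.0012  0.0246]
yaw,phi,roll [-24.2  24.6  -0.2]
c shift [-0.0191  0.0009 -0.0193] turn [-0.1 -0.6 -0.1] tcp [0.632 0.242 0.169]
l shift [ 0.0365 -0.     -0.1133] turn [0. 0. 0.] tcp [0.634 0.241 0.288]
```

```bash
python3 -m handwheel '[{"x":-0.009,"y":0.001,"z":-0.01,"wx":0,"wy":0,"wz":0},{"x":-0.019,"y":0.001,"z":-0.019,"wx":0,"wy":0,"wz":0},{"x":-0.019,"y":0.001,"z":-0.019,"wx":0,"wy":0,"wz":0},{"x":-0.019,"y":0.001,"z":-0.019,"wx":0,"wy":0,"wz":0}]'|grep -E "pos|ft"; python3 -m handwheel '[{"x":0.003,"y":0,"z":-0.009,"wx":0,"wy":0,"wz":0},{"x":0.007,"y":0,"z":-0.022,"wx":0,"wy":0,"wz":0},{"x":0.014,"y":0,"z":-0.045,"wx":0,"wy":0,"wz":0},{"x":0.022,"y":0,"z":-0.07,"wx":0,"wy":0,"wz":0},{"x":0.034,"y":0,"z":-0.106,"wx":0,"wy":0,"wz":0},{"x":0.0375,"y":0,"z":-0.116,"wx":0,"wy":0,"wz":0},{"x":0.0375,"y":0,"z":-0.116,"wx":0,"wy":0,"wz":0},{"x":0.0375,"y":0,"z":-0.116,"wx":0,"wy":0,"wz":0}]'|grep -E "pos|ft"; python3 -m handwheel '[{"x":0,"y":0,"z":0,"wx":0,"wy":0,"wz":0}]'|grep -E "pos|ft"
python3 - <<'E'
from h import *
where()
chain([("W1",tcp(drw(-.045,0.01,.187),NOSE,10,18))])
a=snap("side","hold_s.png",(320,130,450,310),2.85);b=snap("top","hold_t.png",(160,135,265,265),4)
# numeric check: reference scoop orientation with predicted ball pixels (balls at scoop (.018,+-.015,.017))
p,r=pose();rs=r*FLIP*R.from_euler("y",SL,degrees=True);aa=np.radians(SL);ts=np.array([.018,0,.158])+.019*np.array([np.sin(aa),0,-np.cos(aa)])
g=b["image"].mean(2)
for y in(.015,-.015):
    u=proj(b,p+rs.apply(np.array([.018,y,.017])-ts));i,j=int(u[1]),int(u[0]);print("ball px",np.round(u,1),"\n",g[i-7:i+8:2,j-7:j+8:2].astype(int))
E
```

```text
position: [0.6242, 0.248, 0.1742]
ft_force: [-9.8, 3.1, 2.7]
position: [0.6328, 0.2434, 0.2944]
ft_force: [1.0, -1.1, -4.9]
position: [0.6327, 0.2425, 0.2925]
ft_force: [-0.5, -0.9, -4.6]
nose world [0.5246 0.2895 0.193 ] jar [-0.0434 -0.0002  0.193 ]
heel world [0.593  0.2591 0.1594] jar [ 3.140e-02 -1.000e-04  1.594e-01]
yaw,phi,roll [-23.9  24.2  -0.4]
W1 shift [-0.1718 -0.4795 -0.0626] turn [  8.9  -6.1 -32.6] tcp [ 0.607 -0.27   0.299]
ball px [203.3 196.3] 
 [[165 101 113 131 138 151 132 116]
 [121 113 144 148 137 126 126 120]
 [117 170 181 177 162 138 114 112]
 [156 189 203 194 174 150 118 104]
 [166 193 219 211 177 153 123 104]
 [160 186 194 190 170 149 117 135]
 [131 167 172 167 156 133 114 169]
 [141 161 151 142 129 110 126 180]]
ball px [216.4 202.2] 
 [[104 102  91 118 136 162 184 188]
 [107 111 139 147 139 128 134 154]
 [112 161 179 177 166 143 117 129]
 [140 183 195 196 178 157 125 112]
 [160 190 217 218 185 162 132 146]
 [165 184 197 200 177 153 136 161]
 [170 166 173 170 159 140 154 113]
 [185 165 153 147 135 135 142  94]]
```

Both balls' highlights lie where the model puts them, and the load is about 4.9 N. On to the drawer.

```bash
python3 -m handwheel '[{"x":-0.005,"y":-0.014,"z":-0.002,"wx":0.3,"wy":-0.2,"wz":-1},{"x":-0.014,"y":-0.038,"z":-0.005,"wx":0.7,"wy":-0.5,"wz":-2.6},{"x":-0.025,"y":-0.07,"z":-0.009,"wx":1.3,"wy":-0.9,"wz":-4.8},{"x":-0.038,"y":-0.105,"z":-0.014,"wx":2,"wy":-1.3,"wz":-7.1},{"x":-0.05,"y":-0.14,"z":-0.018,"wx":2.6,"wy":-1.8,"wz":-9.5},{"x":-0.063,"y":-0.176,"z":-0.023,"wx":3.3,"wy":-2.2,"wz":-12},{"x":-0.076,"y":-0.212,"z":-0.028,"wx":3.9,"wy":-2.7,"wz":-14.4},{"x":-0.088,"y":-0.247,"z":-0.032,"wx":4.6,"wy":-3.1,"wz":-16.8},{"x":-0.101,"y":-0.282,"z":-0.037,"wx":5.2,"wy":-3.6,"wz":-19.2},{"x":-0.114,"y":-0.318,"z":-0.042,"wx":5.9,"wy":-4,"wz":-21.6}]'|grep -E "pos|ft";python3 - <<'E'
from h import *
st();where();
chain([("W1",tcp(drw(-.045,0.01,.187),NOSE,10,18))])
E
```

```text
position: [0.6153, -0.0988, 0.297]
ft_force: [1.3, 1.7, -4.5]
t 30.55 pos [ 0.6153 -0.0988  0.297 ] rot [-0.031 -2.881 -0.018] F [ 1.3  1.7 -4.5] w 0.155 gf 60.0 q [ 0.76  0.72 -1.2   1.12  0.58  1.93  1.28]
[[-0.966  0.023 -0.257]
 [ 0.019  1.     0.015]
 [ 0.257  0.009 -0.966]]
nose world [ 0.5048 -0.0953  0.1894] jar [ 0.095  -0.3597  0.1894]
heel world [ 0.5818 -0.0967  0.1612] jar [ 0.166  -0.3297  0.1612]
yaw,phi,roll [-1.1 20.1  0.6]
W1 shift [ 0.0053 -0.1714 -0.0019] turn [  3.2  -2.1 -10.8] tcp [ 0.607 -0.27   0.299]
```

```bash
python3 -m handwheel '[{"x":0,"y":-0.015,"z":0,"wx":0.3,"wy":-0.2,"wz":-1},{"x":0.002,"y":-0.045,"z":0,"wx":0.9,"wy":-0.6,"wz":-3},{"x":0.003,"y":-0.08,"z":-0.001,"wx":1.6,"wy":-1,"wz":-5.3},{"x":0.004,"y":-0.115,"z":-0.001,"wx":2.2,"wy":-1.4,"wz":-7.5},{"x":0.005,"y":-0.145,"z":-0.002,"wx":2.8,"wy":-1.8,"wz":-9.5},{"x":0.005,"y":-0.165,"z":-0.002,"wx":3.2,"wy":-2.1,"wz":-10.8},{"x":0.005,"y":-0.171,"z":-0.002,"wx":3.2,"wy":-2.1,"wz":-10.8},{"x":0.005,"y":-0.171,"z":-0.002,"wx":3.2,"wy":-2.1,"wz":-10.8}]'|grep -E "pos|ft";python3 - <<'E'
from h import *
st();where();p,r=pose()
for f,z in((14,.15),(9,.125),(4,.115),(-2,.11),(-8,.1),(-14,.09),(-20,.083),(-26,.082)):
    w=tcp(drw(-.045,0.01,z),NOSE,10,f);print(f,np.round(r.inv().apply(w[0]-p),4),np.round((r.inv()*w[1]).as_rotvec(degrees=True),1))
E
```

```text
position: [0.6065, -0.2704, 0.2984]
ft_force: [-0.2, -0.5, -3.9]
t 31.22 pos [ 0.6065 -0.2704  0.2984] rot [ 0.243 -2.909  0.026] F [-0.2 -0.5 -3.9] w 0.161 gf 60.0 q [ 0.93  0.75 -1.2   1.06  0.73  1.94  1.71]
[[-0.962 -0.166 -0.218]
 [-0.162  0.986 -0.036]
 [ 0.221  0.001 -0.975]]
nose world [ 0.5015 -0.288   0.1867] jar [ 0.1704 -0.5371  0.1867]
heel world [ 0.5785 -0.2751  0.1614] jar [ 0.2354 -0.494   0.1614]
yaw,phi,roll [ 9.6 18.   0. ]
14 [0.001  0.0003 0.0306] [ 0.1 -4.  -0.4]
9 [0.0077 0.0002 0.0494] [ 0.1 -9.  -0.4]
4 [0.0182 0.0001 0.0547] [  0.1 -14.   -0.4]
-2 [ 0.0328 -0.      0.0557] [  0.1 -20.   -0.5]
-8 [ 0.0465 -0.0001  0.0633] [  0.  -26.   -0.5]
-14 [ 0.0605 -0.0003  0.0725] [  0.  -32.   -0.5]
-20 [ 0.075  -0.0004  0.0805] [ -0.  -38.   -0.5]
-26 [ 0.0907 -0.0005  0.0843] [ -0.  -44.   -0.5]
```

```bash
python3 -m handwheel '[{"x":0.001,"y":0,"z":0.03,"wx":0,"wy":-4,"wz":0},{"x":0.008,"y":0,"z":0.049,"wx":0,"wy":-9,"wz":0},{"x":0.018,"y":0,"z":0.055,"wx":0,"wy":-14,"wz":0},{"x":0.033,"y":0,"z":0.056,"wx":0,"wy":-20,"wz":0},{"x":0.0465,"y":0,"z":0.063,"wx":0,"wy":-26,"wz":0},{"x":0.06,"y":0,"z":0.072,"wx":0,"wy":-32,"wz":0},{"x":0.075,"y":0,"z":0.0805,"wx":0,"wy":-38,"wz":0},{"x":0.0905,"y":0,"z":0.084,"wx":0,"wy":-44,"wz":0},{"x":0.0905,"y":0,"z":0.084,"wx":0,"wy":-44,"wz":0},{"x":0.0905,"y":0,"z":0.084,"wx":0,"wy":-44,"wz":0}]'|grep -E "pos|ft";python3 -m handwheel '[{"x":0,"y":0,"z":0,"wx":0,"wy":0,"wz":0},{"x":0,"y":0,"z":0,"wx":0,"wy":0,"wz":0},{"x":0,"y":0,"z":0,"wx":0,"wy":0,"wz":0},{"x":0,"y":0,"z":0,"wx":0,"wy":0,"wz":0},{"x":0,"y":0,"z":0,"wx":0,"wy":0,"wz":0},{"x":0,"y":0,"z":0,"wx":0,"wy":0,"wz":0}]'|grep -E "pos|ft"
python3 - <<'E'
from h import *
st();where()
E
```

```text
position: [0.5029, -0.2774, 0.22]
ft_force: [0.7, 0.9, -3.6]
position: [0.5079, -0.2753, 0.2221]
ft_force: [-0.3, 0.3, -2.4]
t 32.55 pos [ 0.5079 -0.2753  0.2221] rot [-0.259  2.732  0.098] F [-0.3  0.3 -2.4] w 0.16 gf 60.0 q [ 1.56  0.02 -0.91  1.86 -0.35  1.04  2.55]
[[-0.906 -0.194  0.377]
 [-0.166  0.981  0.104]
 [-0.389  0.032 -0.92 ]]
nose world [ 0.4862 -0.2746  0.0694] jar [ 0.151  -0.5311  0.0694]
heel world [ 0.563  -0.2603  0.0943] jar [ 0.2153 -0.4868  0.0943]
yaw,phi,roll [ 10.6 -17.7   1.9]
```

The load is back to the empty scoop's weight. I'll lift away and look at drawer, jar and lid.

```bash
python3 -m handwheel '[{"x":-0.016,"y":0.001,"z":-0.036,"wx":0,"wy":0,"wz":0},{"x":-0.032,"y":0.002,"z":-0.075,"wx":0,"wy":0,"wz":0},{"x":-0.04,"y":0.03,"z":-0.095,"wx":0,"wy":5,"wz":3},{"x":-0.04,"y":0.06,"z":-0.095,"wx":0,"wy":10,"wz":6},{"x":-0.04,"y":0.09,"z":-0.095,"wx":0,"wy":14,"wz":10},{"x":-0.04,"y":0.12,"z":-0.095,"wx":0,"wy":16,"wz":14},{"x":-0.04,"y":0.15,"z":-0.095,"wx":0,"wy":17,"wz":18},{"x":-0.04,"y":0.18,"z":-0.095,"wx":0,"wy":17,"wz":22},{"x":-0.04,"y":0.21,"z":-0.095,"wx":0,"wy":17,"wz":22},{"x":-0.04,"y":0.21,"z":-0.095,"wx":0,"wy":17,"wz":22}]'|grep -E "pos|ft"
python3 - <<'E'
from h import *
st();where()
a=snap("side");b=snap("top")
A=cv2.resize(a["image"][125:305,170:450],None,fx=1.42,fy=1.42,interpolation=2)
B=cv2.resize(b["image"][110:310,170:510],None,fx=2.3,fy=2.3,interpolation=2)
J=cv2.resize(a["image"][230:290,360:440],None,fx=2,fy=2,interpolation=2)
cv2.imwrite("pics/full_t.png",b["image"][:,:,::-1]);cv2.imwrite("pics/full_s.png",a["image"][:,:,::-1])
C=cv2.resize(a["image"][205:315,350:450],None,fx=1.25,fy=1.25,interpolation=2)
D=cv2.resize(a["image"][120:230,170:290],None,fx=1.25,fy=1.25,interpolation=2)
im=np.zeros((600,782,3),np.uint8);im[:460]=B;im[462:462+C.shape[0],:C.shape[1]]=C;im[462:462+D.shape[0],150:150+D.shape[1]]=D
cv2.imwrite("pics/f0.png",im[:,:,::-1])
for s_ in(0,):
    chain([("P",tcp((.477,-.0085,.04),(0,0,0),-10,0)),("P0",tcp((.477,-.0085,.006),(0,0,0),-10,0))])
E
```

```text
position: [0.4679, -0.0661, 0.3317]
ft_force: [0.3, 1.1, -1.7]
t 33.38 pos [ 0.4679 -0.0661  0.3317] rot [0.268 3.045 0.174] F [ 0.3  1.1 -1.7] w 0.155 gf 60.0 q [ 1.43 -0.24 -1.04  1.71 -0.34  1.51  1.81]
[[-0.982  0.169  0.089]
 [ 0.178  0.978  0.106]
 [-0.069  0.12  -0.99 ]]
nose world [ 0.4021 -0.038   0.1951] jar [-0.0221 -0.3492  0.1951]
heel world [ 0.4829 -0.0518  0.1934] jar [ 0.0574 -0.3289  0.1934]
yaw,phi,roll [-9.7  1.2  6.9]
P shift [-0.0062  0.0461  0.1599] turn [ 6.7 -1.1 -0.7] tcp [ 0.496 -0.012  0.179]
P0 shift [0.0031 0.     0.0339] turn [0. 0. 0.] tcp [ 0.496 -0.012  0.145]
```

View pics/f0.png

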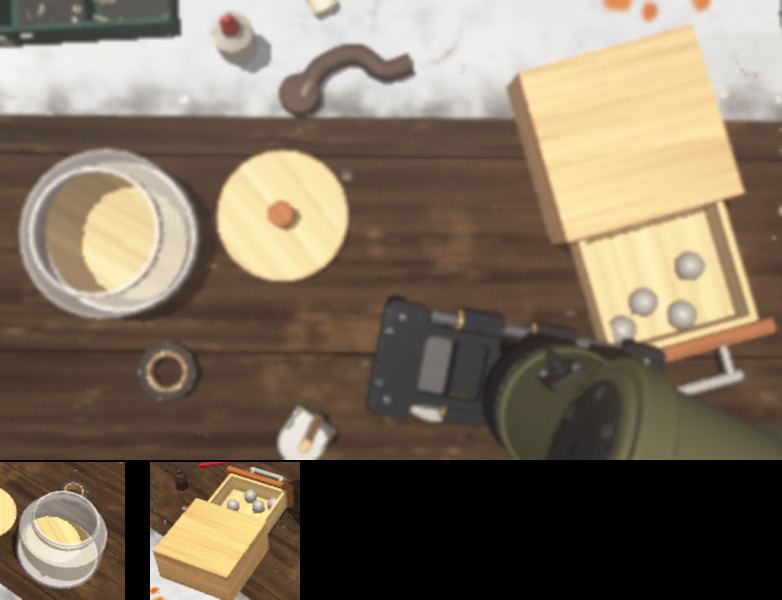

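All four balls are in the drawer (crop 688,265; 642,301; 682,314; 622,329) and the jar is empty. The lid knob is at (281,214) and the tape is unmoved. Next I set the scoop down.

```bash
python3 -m handwheel '[{"x":0,"y":0.02,"z":0.01,"wx":3,"wy":-1,"wz":-0.5},{"x":-0.006,"y":0.046,"z":0.04,"wx":6.7,"wy":-1,"wz":-0.7},{"x":-0.006,"y":0.046,"z":0.08,"wx":6.7,"wy":-1,"wz":-0.7},{"x":-0.006,"y":0.046,"z":0.12,"wx":6.7,"wy":-1,"wz":-0.7},{"x":-0.006,"y":0.046,"z":0.16,"wx":6.7,"wy":-1,"wz":-0.7},{"x":-0.006,"y":0.046,"z":0.16,"wx":6.7,"wy":-1,"wz":-0.7},{"x":-0.006,"y":0.046,"z":0.16,"wx":6.7,"wy":-1,"wz":-0.7}]'|grep -E "pos|ft"
python3 - <<'E'
from h import *
where()
chain([("P0",tcp((.477,-.0085,.005),(0,0,0),-10,0))])
a=ctrl.get_image("side");b=ctrl.get_image("top")
c=calib()
hsv=cv2.cvtColor(b["image"],cv2.COLOR_RGB2HSV);print(hsv[203,292],hsv[196,285])
m=((hsv[...,0]<14)&(hsv[...,1]>110)&(hsv[...,2]>100)).astype(np.uint8);m[:, :260]=0;m[:,330:]=0;m[:175]=0;m[235:]=0
n,l,s,ce=cv2.connectedComponentsWithStats(m);print(s[1:],ce[1:])
E
```

```text
position: [0.4946, -0.0141, 0.1773]
ft_force: [0.2, 1.1, -2.3]
nose world [ 0.4282 -0.0005  0.0387] jar [-0.0135 -0.3043  0.0387]
heel world [ 0.5089 -0.0151  0.0381] jar [ 0.0661 -0.2849  0.0381]
yaw,phi,roll [-10.3   0.4   0.6]
P0 shift [0.0014 0.0021 0.0332] turn [ 0.6 -0.4 -0.4] tcp [ 0.496 -0.012  0.144]
[ 12 138 214] [ 23  71 250]
[[287 198  11  11  96]] [[291.98958333 202.80208333]]
```

```bash
python3 -m handwheel '[{"x":0.001,"y":0.002,"z":0.012,"wx":0.6,"wy":-0.4,"wz":0},{"x":0.001,"y":0.002,"z":0.024,"wx":0.6,"wy":-0.4,"wz":0},{"x":0.001,"y":0.002,"z":0.032,"wx":0.6,"wy":-0.4,"wz":0},{"x":0.001,"y":0.002,"z":0.034,"wx":0.6,"wy":-0.4,"wz":0},{"x":0.001,"y":0.002,"z":0.034,"wx":0.6,"wy":-0.4,"wz":0}]'|grep -E "pos|ft"; python3 -m handwheel '[{"x":0,"y":0,"z":0.002,"wx":0,"wy":0,"wz":0},{"x":0,"y":0,"z":0.002,"wx":0,"wy":0,"wz":0},{"x":0,"y":0,"z":0.002,"wx":0,"wy":0,"wz":0}]'|grep -E "pos|ft"; python3 -m handwheel '[{"x":0,"y":0,"z":0.0015,"wx":0,"wy":0,"wz":0},{"x":0,"y":0,"z":0.0015,"wx":0,"wy":0,"wz":0},{"x":0,"y":0,"z":0.0015,"wx":0,"wy":0,"wz":0}]'|grep -E "pos|ft"
python3 - <<'E'
from h import *
where();print(ctrl.get_state()["torque"])
E
```

```text
position: [0.4993, -0.0095, 0.1466]
ft_force: [0.4, -0.1, -2.9]
position: [0.499, -0.0106, 0.1439]
ft_force: [-0.1, -0.1, -1.6]
position: [0.4986, -0.0107, 0.1417]
ft_force: [-0.1, -0.1, -1.6]
nose world [4.334e-01 1.000e-04 2.300e-03] jar [-0.009  -0.3017  0.0023]
heel world [ 0.5141 -0.0144  0.0026] jar [ 0.0707 -0.282   0.0026]
yaw,phi,roll [-10.2  -0.3  -0.4]
[0.15825491 0.02845607 0.01229086]
```

```bash
python3 -m handwheel '[{"x":0,"y":0,"z":0.0015,"wx":0,"wy":0,"wz":0},{"x":0,"y":0,"z":0.0015,"wx":0,"wy":0,"wz":0},{"x":0,"y":0,"z":0.0015,"wx":0,"wy":0,"wz":0}]'|grep -E "pos|ft"; python3 -m handwheel '[{"x":0,"y":0,"z":0.0015,"wx":0,"wy":0,"wz":0},{"x":0,"y":0,"z":0.0015,"wx":0,"wy":0,"wz":0},{"x":0,"y":0,"z":0.0015,"wx":0,"wy":0,"wz":0}]'|grep -E "pos|ft"
python3 - <<'E'
from h import *
where();print(ctrl.get_state()["torque"])
E
```

```text
position: [0.4987, -0.0106, 0.14]
ft_force: [-0.4, -0.1, -2.9]
position: [0.4989, -0.0106, 0.1385]
ft_force: [-0.2, 0.4, -2.1]
nose world [ 4.336e-01  2.000e-04 -8.000e-04] jar [-0.0088 -0.3015 -0.0008]
heel world [ 5.143e-01 -1.430e-02 -5.000e-04] jar [ 0.0708 -0.2818 -0.0005]
yaw,phi,roll [-10.1  -0.2  -0.4]
[ 0.1583534   0.02925935 -0.03986655]
```

```bash
for k in 1; do python3 -m handwheel '[{"x":0,"y":0,"z":0.001,"wx":0,"wy":0,"wz":0},{"x":0,"y":0,"z":0.001,"wx":0,"wy":0,"wz":0},{"x":0,"y":0,"z":0.001,"wx":0,"wy":0,"wz":0}]'|grep -E "pos|ft"; done; python3 -m handwheel '[{"x":0,"y":0,"z":0.001,"wx":0,"wy":0,"wz":0},{"x":0,"y":0,"z":0.001,"wx":0,"wy":0,"wz":0},{"x":0,"y":0,"z":0.001,"wx":0,"wy":0,"wz":0}]'|grep -E "pos|ft"
python3 - <<'E'
from h import *
where();print(ctrl.get_state()["torque"])
E
```

```text
position: [0.4993, -0.0106, 0.1381]
ft_force: [-0.7, -0.0, 3.5]
position: [0.4999, -0.0107, 0.1379]
ft_force: [-2.1, -0.4, 10.2]
nose world [ 4.347e-01  1.000e-04 -1.500e-03] jar [-0.0078 -0.3011 -0.0015]
heel world [ 0.5155 -0.0144 -0.0011] jar [ 0.0719 -0.2815 -0.0011]
yaw,phi,roll [-10.2  -0.3  -0.4]
[0.26866325 1.18098284 0.02195587]
```

The nose touches first, by 1–2 mm. I'll relieve the pressure and release; it will settle flat.

```bash
python3 -m handwheel '[{"x":-0.001,"y":0,"z":-0.001,"wx":0,"wy":0.5,"wz":0},{"x":-0.002,"y":0,"z":-0.001,"wx":0,"wy":1,"wz":0},{"x":-0.002,"y":0,"z":-0.001,"wx":0,"wy":1,"wz":0}]'|grep -E "pos|ft"; python3 -m handwheel '[{"x":0,"y":0,"z":0,"wx":0,"wy":0,"wz":0},{"x":0,"y":0,"z":0,"wx":0,"wy":0,"wz":0},{"x":0,"y":0,"z":0,"wx":0,"wy":0,"wz":0},{"x":0,"y":0,"z":0,"wx":0,"wy":0,"wz":0},{"x":0,"y":0,"z":0,"wx":0,"wy":0,"wz":0},{"x":0,"y":0,"z":0,"wx":0,"wy":0,"wz":0},{"x":0,"y":0,"z":-0.03,"wx":0,"wy":0,"wz":0},{"x":0,"y":0,"z":-0.07,"wx":0,"wy":0,"wz":0},{"x":0,"y":0,"z":-0.11,"wx":0,"wy":0,"wz":0},{"x":0,"y":0,"z":-0.15,"wx":0,"wy":0,"wz":0}]' 0.05|grep -E "pos|ft"
python3 - <<'E'
from h import *
st()
a=ctrl.get_image("side");b=ctrl.get_image("top")
for n,d in(("s",a),("t",b)): cv2.imwrite(f"pics/g_{n}.png",d["image"][:,:,::-1])
# knob by colour
hsv=cv2.cvtColor(b["image"],cv2.COLOR_RGB2HSV)
m=((hsv[...,0]<14)&(hsv[...,1]>110)&(hsv[...,2]>60)).astype(np.uint8);m[:, :250]=0;m[:,340:]=0;m[:165]=0;m[245:]=0
n,l,s,ce=cv2.connectedComponentsWithStats(m);i=1+np.argmax(s[1:,4]);print("knob px",ce[i],s[i],at_z(b,*ce[i],.050))
# handle (orange wood) top of big scoop in the side view, small scoop handle for reference
hs=cv2.cvtColor(a["image"],cv2.COLOR_RGB2HSV);mm=((hs[...,0]>8)&(hs[...,0]<20)&(hs[...,1]>90)&(hs[...,2]>120)).astype(np.uint8)
mm[:, :300]=0;mm[:,395:]=0;mm[:145]=0;mm[225:]=0
n,l,s,ce=cv2.connectedComponentsWithStats(mm);print([(x.tolist(),y.round(1).tolist()) for x,y in zip(s[1:],ce[1:]) if x[4]>25])
E0=1
E
```

```text
position: [0.5013, -0.0113, 0.1375]
ft_force: [-0.2, -0.2, -3.3]
position: [0.4893, -0.0077, 0.2893]
ft_force: [1.0, -0.5, -0.8]
t 37.17 pos [ 0.4893 -0.0077  0.2893] rot [ 0.271  3.052 -0.025] F [ 1.  -0.5 -0.8] w 0.574 gf 0.0 q [ 1.33 -0.23 -1.19  1.76 -0.2   1.39  1.56]
[[-0.981  0.177  0.076]
 [ 0.176  0.984 -0.023]
 [-0.079 -0.009 -0.997]]
knob px [292.         202.70212766] [287 198  11  11  94] [0.58725123 0.10065556 0.05      ]
[([318, 156, 15, 44, 310], [324.8, 177.4]), ([370, 160, 20, 28, 208], [378.1, 174.0])]
```

Run:
```python
from h import *
for f in("s0.png","g_s.png"):
    im=cv2.imread("pics/"+f);hs=cv2.cvtColor(im,cv2.COLOR_BGR2HSV);mm=((hs[...,0]>8)&(hs[...,0]<20)&(hs[...,1]>90)&(hs[...,2]>120)).astype(np.uint8)
    mm[:, :300]=0;mm[:,395:]=0;mm[:145]=0;mm[225:]=0
    n,l,s,ce=cv2.connectedComponentsWithStats(mm);i=1+np.argmax(s[1:,4]);ys,xs=np.where(l==i)
    t=ys<=ys.min()+3;b=ys>=ys.max()-3;print(f,s[i],"top",xs[t].mean(),ys[t].mean(),"bot",xs[b].mean(),ys[b].mean())
S=calib()["side"]
def scoop(o,yaw): return [np.round(proj(S,np.array([*o,0])+rots(yaw,0).apply(q)),1) for q in([.014,0,.188],[.034,0,.04])]
print(scoop((.477,-.0085),-14),scoop((.482,-.0085),-10))
Rt=rots(YAW,0)
# knob grasp: turn to nearest: keep yaw, straighten
p,r=pose();down=rots(-10,0)*FLIP
chain([("K",(np.array([.586,.1005,.20]),down)),("Kd",(np.array([.586,.1005,.022]),down)),("up",(np.array([.586,.1005,.20]),down)),("jar",(np.array([*JC,.20]),down))])
```

```text
s0.png [318 155  15  45 339] top 328.26666666666665 156.73333333333332 bot 320.4761904761905 197.28571428571428
g_s.png [318 156  15  44 310] top 328.3333333333333 157.62962962962962 bot 321.24 197.36
[array([328.1, 155.9]), array([321., 197.])] [array([327.1, 157.1]), array([320.4, 198.6])]
K shift [-0.0638  0.1248  0.0983] turn [-0.6  5.1 -0.2] tcp [0.586 0.1   0.2  ]
Kd shift [0.    0.    0.178] turn [0. 0. 0.] tcp [0.586 0.1   0.022]
up shift [ 0.     0.    -0.178] turn [0. 0. 0.] tcp [0.586 0.1   0.2  ]
jar shift [0.0512 0.1651 0.    ] turn [0. 0. 0.] tcp [0.564 0.272 0.2  ]
```

The scoop stands upright, its handle pixels matching the original picture. Next, the lid.

```bash
python3 -m handwheel '[{"x":-0.02,"y":0.04,"z":0,"wx":-0.6,"wy":3,"wz":0},{"x":-0.04,"y":0.08,"z":0,"wx":-0.6,"wy":5.1,"wz":0},{"x":-0.064,"y":0.125,"z":0.03,"wx":-0.6,"wy":5.1,"wz":0},{"x":-0.064,"y":0.125,"z":0.07,"wx":-0.6,"wy":5.1,"wz":0},{"x":-0.064,"y":0.125,"z":0.098,"wx":-0.6,"wy":5.1,"wz":0},{"x":-0.064,"y":0.125,"z":0.098,"wx":-0.6,"wy":5.1,"wz":0},{"x":-0.064,"y":0.125,"z":0.098,"wx":-0.6,"wy":5.1,"wz":0}]'|grep -E "pos|ft"
python3 - <<'E'
from h import *
down=rots(-10,0)*FLIP
chain([("Kd",(np.array([.586,.1005,.023]),down))])
E
```

```text
position: [0.5797, 0.1057, 0.1864]
ft_force: [-2.5, -0.5, -0.6]
Kd shift [-0.0107 -0.005   0.1632] turn [ 0.3 -1.2  0.2] tcp [0.586 0.1   0.023]
```

```bash
python3 -m handwheel '[{"x":0,"y":0,"z":0.03,"wx":0,"wy":0,"wz":0},{"x":0,"y":0,"z":0.06,"wx":0,"wy":0,"wz":0},{"x":0,"y":0,"z":0.09,"wx":0,"wy":0,"wz":0},{"x":0,"y":0,"z":0.09,"wx":0,"wy":0,"wz":0},{"x":0,"y":0,"z":0.09,"wx":0,"wy":0,"wz":0}]'|grep -E "pos|ft"
python3 - <<'E'
from h import *
down=rots(-10,0)*FLIP
chain([("Kd",(np.array([.586,.1005,.023]),down))])
E
```

```text
position: [0.5801, 0.1017, 0.1035]
ft_force: [0.4, -0.1, 0.5]
Kd shift [-0.0071 -0.0004  0.0804] turn [ 0.2 -0.8 -0.1] tcp [0.586 0.1   0.023]
```

```bash
python3 -m handwheel '[{"x":-0.006,"y":0,"z":0.02,"wx":0,"wy":-0.8,"wz":0},{"x":-0.007,"y":0,"z":0.05,"wx":0,"wy":-0.8,"wz":0},{"x":-0.007,"y":0,"z":0.07,"wx":0,"wy":-0.8,"wz":0},{"x":-0.007,"y":0,"z":0.08,"wx":0,"wy":-0.8,"wz":0},{"x":-0.007,"y":0,"z":0.08,"wx":0,"wy":-0.8,"wz":0},{"x":-0.007,"y":0,"z":0.08,"wx":0,"wy":-0.8,"wz":0}]'|grep -E "pos|ft"; python3 -m handwheel '[{"x":0,"y":0,"z":0,"wx":0,"wy":0,"wz":0},{"x":0,"y":0,"z":0,"wx":0,"wy":0,"wz":0},{"x":0,"y":0,"z":0,"wx":0,"wy":0,"wz":0},{"x":0,"y":0,"z":0,"wx":0,"wy":0,"wz":0},{"x":0,"y":0,"z":0,"wx":0,"wy":0,"wz":0},{"x":0,"y":0,"z":0,"wx":0,"wy":0,"wz":0},{"x":0,"y":0,"z":0,"wx":0,"wy":0,"wz":0},{"x":0,"y":0,"z":0,"wx":0,"wy":0,"wz":0}]' 0.01 30;  python3 - <<'E'
from h import *
st()
down=rots(-10,0)*FLIP
p,r=pose()
chain([("up",(p+[0,0,.16],down)),("jar",(np.array([*JC,p[2]+.16]),down))])
E
```

```text
position: [0.5883, 0.1019, 0.0257]
ft_force: [-0.1, 0.8, 0.4]
time: 39.43
position: [0.5875, 0.1016, 0.0244]
tool_rot: [0.277, 3.125, 0.005]
ft_force: [-0.8, -0.2, 5.1]
grip_width: 0.313
grip_force: 30.0
t 39.43 pos [0.5875 0.1016 0.0244] rot [0.277 3.125 0.005] F [-0.8 -0.2  5.1] w 0.313 gf 30.0 q [ 0.6   0.62 -1.04  1.77  0.6   1.1   0.75]
[[-0.984  0.176  0.004]
 [ 0.176  0.984  0.003]
 [-0.004  0.004 -1.   ]]
up shift [-0.0006  0.0006 -0.16  ] turn [ 0.2  0.2 -0.1] tcp [0.588 0.102 0.184]
jar shift [0.0524 0.1637 0.    ] turn [0. 0. 0.] tcp [0.564 0.272 0.184]
```

```bash
python3 -m handwheel '[{"x":0,"y":0,"z":-0.02,"wx":0.2,"wy":0.2,"wz":0},{"x":0,"y":0,"z":-0.06,"wx":0.2,"wy":0.2,"wz":0},{"x":0,"y":0,"z":-0.1,"wx":0.2,"wy":0.2,"wz":0},{"x":0,"y":0,"z":-0.14,"wx":0.2,"wy":0.2,"wz":0},{"x":0,"y":0,"z":-0.16,"wx":0.2,"wy":0.2,"wz":0},{"x":0.01,"y":0.03,"z":-0.16,"wx":0.2,"wy":0.2,"wz":0},{"x":0.022,"y":0.07,"z":-0.16,"wx":0.2,"wy":0.2,"wz":0},{"x":0.035,"y":0.11,"z":-0.16,"wx":0.2,"wy":0.2,"wz":0},{"x":0.047,"y":0.145,"z":-0.16,"wx":0.2,"wy":0.2,"wz":0},{"x":0.0525,"y":0.163,"z":-0.16,"wx":0.2,"wy":0.2,"wz":0}]'|grep -E "pos|ft"; python3 -m handwheel '[{"x":0,"y":0,"z":0,"wx":0,"wy":0,"wz":0},{"x":0,"y":0,"z":0,"wx":0,"wy":0,"wz":0},{"x":0,"y":0,"z":0,"wx":0,"wy":0,"wz":0}]'|grep -E "pos|ft"
python3 - <<'E'
from h import *
st()
down=rots(-10,0)*FLIP
chain([("jar",(np.array([.564,.2712,.15]),down))])
b=ctrl.get_image("top");a=ctrl.get_image("side")
hs=cv2.cvtColor(b["image"],cv2.COLOR_RGB2HSV)
m=((hs[...,0]>14)&(hs[...,0]<30)&(hs[...,1]>50)&(hs[...,2]>180)).astype(np.uint8);m[:, :165]=0;m[:,270:]=0;m[:150]=0;m[260:]=0
n,l,s,ce=cv2.connectedComponentsWithStats(m);print([(x.tolist()) for x in s[1:] if x[4]>40])
E
```

```text
position: [0.5603, 0.2767, 0.184]
ft_force: [0.3, 0.6, -1.2]
position: [0.5637, 0.2695, 0.1834]
ft_force: [0.4, -0.7, -0.9]
t 40.52 pos [0.5637 0.2695 0.1834] rot [-2.790e-01 -3.128e+00  2.000e-03] F [ 0.4 -0.7 -0.9] w 0.313 gf 30.0 q [ 0.34  0.53 -1.13  1.54  0.49  1.38  0.56]
[[-0.984  0.177 -0.001]
 [ 0.177  0.984 -0.001]
 [ 0.001 -0.001 -1.   ]]
jar shift [-0.      0.0018  0.0334] turn [-0.1 -0.1 -0.2] tcp [0.564 0.271 0.15 ]
[[188, 176, 49, 21, 515]]
```

```bash
python3 -m handwheel '[{"x":0,"y":0.0015,"z":0.015,"wx":0,"wy":0,"wz":0},{"x":0,"y":0.0015,"z":0.03,"wx":0,"wy":0,"wz":0},{"x":0,"y":0.0015,"z":0.036,"wx":0,"wy":0,"wz":0},{"x":0,"y":0.0015,"z":0.036,"wx":0,"wy":0,"wz":0}]'|grep -E "pos|ft"; python3 -m handwheel '[{"x":0,"y":0,"z":0.004,"wx":0,"wy":0,"wz":0},{"x":0,"y":0,"z":0.004,"wx":0,"wy":0,"wz":0},{"x":0,"y":0,"z":0.004,"wx":0,"wy":0,"wz":0}]'|grep -E "pos|ft"; python3 -m handwheel '[{"x":0,"y":0,"z":0.002,"wx":0,"wy":0,"wz":0},{"x":0,"y":0,"z":0.002,"wx":0,"wy":0,"wz":0},{"x":0,"y":0,"z":0.002,"wx":0,"wy":0,"wz":0}]'|grep -E "pos|ft"
```

```text
position: [0.5625, 0.2705, 0.145]
ft_force: [-0.5, -0.5, -1.7]
position: [0.5638, 0.2724, 0.1444]
ft_force: [-0.3, -0.6, -0.6]
position: [0.5638, 0.2723, 0.1424]
ft_force: [1.0, 0.3, -2.0]
```

```bash
python3 -m handwheel '[{"x":0,"y":0,"z":0.0015,"wx":0,"wy":0,"wz":0},{"x":0,"y":0,"z":0.0015,"wx":0,"wy":0,"wz":0},{"x":0,"y":0,"z":0.0015,"wx":0,"wy":0,"wz":0}]'|grep -E "pos|ft"; python3 -m handwheel '[{"x":0,"y":0,"z":0.001,"wx":0,"wy":0,"wz":0},{"x":0,"y":0,"z":0.001,"wx":0,"wy":0,"wz":0},{"x":0,"y":0,"z":0.001,"wx":0,"wy":0,"wz":0}]'|grep -E "pos|ft"
```

```text
position: [0.564, 0.2724, 0.1414]
ft_force: [-1.8, -2.0, 3.2]
position: [0.564, 0.2725, 0.1414]
ft_force: [-2.8, -3.1, 9.3]
```

The lid seats at TCP z = 0.1414, exactly as expected. I'll release it and go to the front of the drawer.

```bash
python3 -m handwheel '[{"x":0,"y":0,"z":-0.0015,"wx":0,"wy":0,"wz":0},{"x":0,"y":0,"z":-0.0015,"wx":0,"wy":0,"wz":0}]'|grep -E "pos|ft"; python3 -m handwheel '[{"x":0,"y":0,"z":0,"wx":0,"wy":0,"wz":0},{"x":0,"y":0,"z":0,"wx":0,"wy":0,"wz":0},{"x":0,"y":0,"z":0,"wx":0,"wy":0,"wz":0},{"x":0,"y":0,"z":0,"wx":0,"wy":0,"wz":0},{"x":0,"y":0,"z":0,"wx":0,"wy":0,"wz":0},{"x":0,"y":0,"z":-0.02,"wx":0,"wy":0,"wz":0},{"x":0,"y":0,"z":-0.06,"wx":0,"wy":0,"wz":0},{"x":0,"y":0,"z":-0.1,"wx":0,"wy":0,"wz":0},{"x":0,"y":0,"z":-0.13,"wx":0,"wy":0,"wz":0},{"x":0,"y":0,"z":-0.13,"wx":0,"wy":0,"wz":0}]' 0.055|grep -E "pos|ft";  python3 - <<'E'
from h import *
dn=rots(14.4,0)*FLIP
chain([("F0",(drw(-.175,0,.27),dn)),("F1",(drw(-.175,0,.032),dn)),("F2",(drw(-.045,0,.032),dn))])
b=ctrl.get_image("top");a=ctrl.get_image("side")
cv2.imwrite("pics/h_t.png",b["image"][:,:,::-1]);cv2.imwrite("pics/h_s.png",a["image"][:,:,::-1])
E
```

```text
position: [0.5639, 0.2724, 0.1415]
ft_force: [-1.7, -0.6, 4.1]
position: [0.5657, 0.2748, 0.2782]
ft_force: [0.4, 1.2, 0.2]
F0 shift [ 0.0779 -0.6288  0.0034] turn [  0.3   0.5 -24.5] tcp [ 0.378 -0.331  0.27 ]
F1 shift [0.    0.    0.238] turn [0. 0. 0.] tcp [ 0.378 -0.331  0.032]
F2 shift [-0.13  0.    0.  ] turn [0. 0. 0.] tcp [ 0.504 -0.298  0.032]
```

```bash
python3 -m handwheel '[{"x":0.02,"y":-0.157,"z":0,"wx":0,"wy":0,"wz":-6},{"x":0.02,"y":-0.157,"z":0,"wx":0,"wy":0,"wz":-6},{"x":0.02,"y":-0.157,"z":0,"wx":0,"wy":0,"wz":-6},{"x":0.04,"y":-0.314,"z":0,"wx":0,"wy":0,"wz":-12},{"x":0.04,"y":-0.314,"z":0,"wx":0,"wy":0,"wz":-12},{"x":0.04,"y":-0.314,"z":0,"wx":0,"wy":0,"wz":-12},{"x":0.06,"y":-0.47,"z":0,"wx":0,"wy":0,"wz":-18},{"x":0.06,"y":-0.47,"z":0,"wx":0,"wy":0,"wz":-18},{"x":0.06,"y":-0.47,"z":0,"wx":0,"wy":0,"wz":-18},{"x":0.06,"y":-0.47,"z":0,"wx":0,"wy":0,"wz":-18}]' 0 10|grep -E "pos|ft"; python3 -m handwheel '[{"x":0.02,"y":-0.2,"z":0,"wx":0,"wy":0,"wz":-6},{"x":0.02,"y":-0.2,"z":0,"wx":0,"wy":0,"wz":-6},{"x":0.02,"y":-0.2,"z":0,"wx":0,"wy":0,"wz":-6},{"x":0.02,"y":-0.2,"z":0,"wx":0,"wy":0,"wz":-6},{"x":0.02,"y":-0.2,"z":0,"wx":0,"wy":0,"wz":-6}]'|grep -E "pos|ft"
python3 - <<'E'
from h import *
st()
dn=rots(14.4,0)*FLIP
chain([("F0",(drw(-.175,0,.27),dn))])
E
```

```text
position: [0.4461, -0.0992, 0.2703]
ft_force: [2.0, -1.0, -1.0]
position: [0.4538, -0.3012, 0.2688]
ft_force: [0.9, 1.5, 0.1]
t 44.3 pos [ 0.4538 -0.3012  0.2688] rot [ 3.740e-01 -3.116e+00 -3.000e-03] F [0.9 1.5 0.1] w 0.004 gf 0.0 q [ 1.41  0.17 -0.97  1.61  0.14  1.44  2.24]
[[-0.972 -0.236 -0.004]
 [-0.236  0.972  0.002]
 [ 0.003  0.003 -1.   ]]
F0 shift [ 0.0801 -0.0107 -0.001 ] turn [ 0.1 -0.2 -0.7] tcp [ 0.378 -0.331  0.27 ]
```

```bash
python3 -m handwheel '[{"x":0.04,"y":-0.005,"z":0,"wx":0,"wy":0,"wz":-0.7},{"x":0.08,"y":-0.01,"z":0,"wx":0,"wy":0,"wz":-0.7},{"x":0.08,"y":-0.01,"z":0,"wx":0,"wy":0,"wz":-0.7},{"x":0.08,"y":-0.01,"z":0,"wx":0,"wy":0,"wz":-0.7}]' |grep -E "pos|ft"; python3 -m handwheel '[{"x":0,"y":0,"z":0.04,"wx":0,"wy":0,"wz":0},{"x":0,"y":0,"z":0.08,"wx":0,"wy":0,"wz":0},{"x":0,"y":0,"z":0.12,"wx":0,"wy":0,"wz":0},{"x":0,"y":0,"z":0.12,"wx":0,"wy":0,"wz":0},{"x":0,"y":0,"z":0.12,"wx":0,"wy":0,"wz":0}]'|grep -E "pos|ft"
python3 - <<'E'
from h import *
st()
dn=rots(14.4,0)*FLIP
chain([("F1",(drw(-.175,0,.032),dn))])
E
```

```text
position: [0.3772, -0.3282, 0.2692]
ft_force: [0.1, 0.4, -0.3]
position: [0.38, -0.3242, 0.1499]
ft_force: [0.4, -0.1, 1.1]
t 45.05 pos [ 0.38   -0.3242  0.1499] rot [ 0.402 -3.113 -0.008] F [ 0.4 -0.1  1.1] w 0.006 gf 0.0 q [ 1.54  0.13 -0.94  1.88  0.11  1.19  2.39]
[[-0.967 -0.254 -0.003]
 [-0.254  0.967  0.005]
 [ 0.002  0.005 -1.   ]]
F1 shift [ 0.0029 -0.0063  0.1179] turn [ 0.3 -0.1  0.3] tcp [ 0.378 -0.331  0.032]
```

```bash
python3 -m handwheel '[{"x":0.003,"y":-0.006,"z":0.04,"wx":0,"wy":0,"wz":0},{"x":0.003,"y":-0.006,"z":0.08,"wx":0,"wy":0,"wz":0},{"x":0.003,"y":-0.006,"z":0.114,"wx":0,"wy":0,"wz":0},{"x":0.003,"y":-0.006,"z":0.114,"wx":0,"wy":0,"wz":0},{"x":0.003,"y":-0.006,"z":0.114,"wx":0,"wy":0,"wz":0}]'|grep -E "pos|ft"; python3 -m handwheel '[{"x":-0.008,"y":0,"z":0,"wx":0,"wy":0,"wz":0},{"x":-0.018,"y":0,"z":0,"wx":0,"wy":0,"wz":0},{"x":-0.028,"y":0,"z":0,"wx":0,"wy":0,"wz":0},{"x":-0.038,"y":0,"z":0,"wx":0,"wy":0,"wz":0},{"x":-0.048,"y":0,"z":0,"wx":0,"wy":0,"wz":0},{"x":-0.058,"y":0,"z":0,"wx":0,"wy":0,"wz":0},{"x":-0.068,"y":0,"z":0,"wx":0,"wy":0,"wz":0},{"x":-0.078,"y":0,"z":0,"wx":0,"wy":0,"wz":0}]'|grep -E "pos|ft"
python3 - <<'E'
from h import *
s=st()
print("drawer coords",R.from_euler("z",-DY,degrees=True).as_matrix()[:2,:2]@(np.array(s["position"])[:2]-DC))
E
```

```text
position: [0.3801, -0.333, 0.0386]
ft_force: [1.3, -0.7, 0.9]
position: [0.4555, -0.3127, 0.0372]
ft_force: [-1.5, -0.1, 1.2]
t 46.13 pos [ 0.4555 -0.3127  0.0372] rot [ 3.990e-01 -3.115e+00 -1.000e-03] F [-1.5 -0.1  1.2] w 0.005 gf 0.7 q [ 1.29  0.42 -0.86  1.87  0.37  1.02  2.1 ]
[[-0.968 -0.252 -0.001]
 [-0.252  0.968  0.001]
 [ 0.001  0.001 -1.   ]]
drawer coords [-0.09599803 -0.00193553]
```

```bash
python3 -m handwheel '[{"x":-0.008,"y":0,"z":0,"wx":0,"wy":0,"wz":0},{"x":-0.016,"y":0,"z":0,"wx":0,"wy":0,"wz":0},{"x":-0.024,"y":0,"z":0,"wx":0,"wy":0,"wz":0},{"x":-0.032,"y":0,"z":0,"wx":0,"wy":0,"wz":0},{"x":-0.04,"y":0,"z":0,"wx":0,"wy":0,"wz":0},{"x":-0.046,"y":0,"z":0,"wx":0,"wy":0,"wz":0},{"x":-0.05,"y":0,"z":0,"wx":0,"wy":0,"wz":0}]'|grep -E "pos|ft"; python3 -m handwheel '[{"x":-0.002,"y":0,"z":0,"wx":0,"wy":0,"wz":0},{"x":-0.004,"y":0,"z":0,"wx":0,"wy":0,"wz":0},{"x":-0.005,"y":0,"z":0,"wx":0,"wy":0,"wz":0}]'|grep -E "pos|ft"; python3 -m handwheel '[{"x":-0.002,"y":0,"z":0,"wx":0,"wy":0,"wz":0},{"x":-0.004,"y":0,"z":0,"wx":0,"wy":0,"wz":0},{"x":-0.005,"y":0,"z":0,"wx":0,"wy":0,"wz":0}]'|grep -E "pos|ft"
python3 - <<'E'
from h import *
s=ctrl.get_state()
print("drawer coords",R.from_euler("z",-DY,degrees=True).as_matrix()[:2,:2]@(np.array(s["position"])[:2]-DC))
E
```

```text
position: [0.5039, -0.3002, 0.0371]
ft_force: [-1.4, -0.1, -0.6]
position: [0.5078, -0.2995, 0.0372]
ft_force: [-1.9, 0.3, -0.3]
position: [0.5127, -0.2983, 0.0372]
ft_force: [-1.0, 1.0, -0.3]
drawer coords [-0.03703032 -0.0022082 ]
```

```bash
python3 -m handwheel '[{"x":-0.002,"y":0,"z":0,"wx":0,"wy":0,"wz":0},{"x":-0.004,"y":0,"z":0,"wx":0,"wy":0,"wz":0},{"x":-0.005,"y":0,"z":0,"wx":0,"wy":0,"wz":0}]'|grep -E "pos|ft"; python3 -m handwheel '[{"x":-0.002,"y":0,"z":0,"wx":0,"wy":0,"wz":0},{"x":-0.003,"y":0,"z":0,"wx":0,"wy":0,"wz":0},{"x":-0.003,"y":0,"z":0,"wx":0,"wy":0,"wz":0}]'|grep -E "pos|ft"; python3 -m handwheel '[{"x":-0.002,"y":0,"z":0,"wx":0,"wy":0,"wz":0},{"x":-0.003,"y":0,"z":0,"wx":0,"wy":0,"wz":0},{"x":-0.003,"y":0,"z":0,"wx":0,"wy":0,"wz":0}]'|grep -E "pos|ft"
```

```text
position: [0.5177, -0.2969, 0.0372]
ft_force: [-0.9, -0.3, -0.6]
position: [0.5208, -0.2961, 0.0373]
ft_force: [-0.2, -1.0, 0.4]
position: [0.5236, -0.2954, 0.0373]
ft_force: [-0.6, 0.0, 0.3]
```

```bash
python3 -m handwheel '[{"x":-0.002,"y":0,"z":0,"wx":0,"wy":0,"wz":0},{"x":-0.003,"y":0,"z":0,"wx":0,"wy":0,"wz":0},{"x":-0.003,"y":0,"z":0,"wx":0,"wy":0,"wz":0}]'|grep -E "pos|ft"; python3 -m handwheel '[{"x":-0.002,"y":0,"z":0,"wx":0,"wy":0,"wz":0},{"x":-0.003,"y":0,"z":0,"wx":0,"wy":0,"wz":0},{"x":-0.003,"y":0,"z":0,"wx":0,"wy":0,"wz":0}]'|grep -E "pos|ft"; python3 -m handwheel '[{"x":-0.001,"y":0,"z":0,"wx":0,"wy":0,"wz":0},{"x":-0.002,"y":0,"z":0,"wx":0,"wy":0,"wz":0},{"x":-0.002,"y":0,"z":0,"wx":0,"wy":0,"wz":0}]'|grep -E "pos|ft"
```

```text
position: [0.5246, -0.2952, 0.037]
ft_force: [-6.0, -0.0, 3.0]
position: [0.5247, -0.2953, 0.0368]
ft_force: [-11.7, -0.4, 8.2]
position: [0.5248, -0.2954, 0.0366]
ft_force: [-15.8, 0.0, 11.2]
```

The drawer came to a hard stop after about 118 mm, as measured. I'll back off and check from pixels.

```bash
python3 -m handwheel '[{"x":0.01,"y":0,"z":0,"wx":0,"wy":0,"wz":0},{"x":0.03,"y":0,"z":0,"wx":0,"wy":0,"wz":0},{"x":0.06,"y":0,"z":0,"wx":0,"wy":0,"wz":0},{"x":0.08,"y":0,"z":-0.03,"wx":0,"wy":0,"wz":0},{"x":0.08,"y":0,"z":-0.07,"wx":0,"wy":0,"wz":0},{"x":0.08,"y":0,"z":-0.11,"wx":0,"wy":0,"wz":0},{"x":0.08,"y":-0.04,"z":-0.15,"wx":0,"wy":0,"wz":0},{"x":0.08,"y":-0.08,"z":-0.19,"wx":0,"wy":0,"wz":0},{"x":0.08,"y":-0.12,"z":-0.19,"wx":0,"wy":0,"wz":0},{"x":0.08,"y":-0.16,"z":-0.19,"wx":0,"wy":0,"wz":0}]'|grep -E "pos|ft"
python3 - <<'E'
from h import *
b=ctrl.get_image("top");a=ctrl.get_image("side")
cv2.imwrite("pics/z_t.png",b["image"][:,:,::-1]);cv2.imwrite("pics/z_s.png",a["image"][:,:,::-1])
print("drawer axis profile (top cam): dist from cabinet-front, rgb")
for x in range(-60,80,5):
    for y in(.03,): 
        u=proj(b,drw(x/1000,y,.085));print(x,b["image"][int(round(u[1])),int(round(u[0]))].tolist(),end=" ")
print()
hs=cv2.cvtColor(b["image"],cv2.COLOR_RGB2HSV)
m=((hs[...,0]<14)&(hs[...,1]>110)&(hs[...,2]>60)).astype(np.uint8);m[:, :165]=0;m[:,260:]=0;m[:165]=0;m[255:]=0
n,l,s,ce=cv2.connectedComponentsWithStats(m);i=1+np.argmax(s[1:,4]);print("knob",ce[i],s[i],at_z(b,*ce[i],.167))
m=((hs[...,0]>14)&(hs[...,0]<32)&(hs[...,1]>45)&(hs[...,2]>180)).astype(np.uint8);m[:, :165]=0;m[:,260:]=0;m[:165]=0;m[255:]=0
x,y,w,h=cv2.boundingRect(m);print("lid bbox",x,y,w,h,at_z(b,x+w/2-.5,y+h/2-.5,.135))
for nm in("s0.png","z_s.png"):
    im=cv2.cvtColor(cv2.imread("pics/"+nm),cv2.COLOR_BGR2HSV);mm=((im[...,0]>8)&(im[...,0]<20)&(im[...,1]>90)&(im[...,2]>120)).astype(np.uint8)
    mm[:, :300]=0;mm[:,345:]=0;mm[:145]=0;mm[225:]=0;print(nm,cv2.boundingRect(mm))
g=cv2.imread("pics/t0.png").astype(int);d=np.abs(g-b["image"][:,:,::-1]).max(2)
print("tape diff",d[255:288,227:260].mean(),"glue diff",d[112:140,258:285].mean())
d2=np.abs(cv2.imread("pics/s0.png").astype(int)-a["image"][:,:,::-1]).max(2);print("lid/jar side diff",d2[220:300,365:435].mean(), (d2[220:300,365:435]>50).sum())
E
```

```text
position: [0.4911, -0.4509, 0.2295]
ft_force: [0.8, 0.0, 1.6]
drawer axis profile (top cam): dist from cabinet-front, rgb
-60 [86, 65, 50] -55 [80, 59, 46] -50 [88, 66, 51] -45 [92, 70, 53] -40 [94, 71, 54] -35 [97, 73, 55] -30 [97, 73, 56] -25 [95, 72, 55] -20 [92, 69, 53] -15 [100, 88, 79] -10 [200, 192, 180] -5 [184, 175, 164] 0 [110, 85, 68] 5 [112, 82, 62] 10 [116, 87, 64] 15 [104, 78, 57] 20 [80, 59, 44] 25 [140, 94, 66] 30 [197, 130, 90] 35 [204, 136, 93] 40 [210, 156, 112] 45 [249, 221, 163] 50 [251, 227, 169] 55 [250, 222, 165] 60 [249, 220, 163] 65 [251, 227, 171] 70 [250, 224, 166] 75 [249, 221, 163] 
knob [207.70454545 209.76515152] [201 204  14  12 132] [0.56400995 0.26984858 0.167     ]
lid bbox 179 179 65 64 [0.56382989 0.27044644 0.135     ]
s0.png (311, 155, 33, 70)
z_s.png (311, 155, 34, 70)
tape diff 0.9357208448117539 glue diff 0.7962962962962963
lid/jar side diff 4.8655357142857145 64
```

All the numbers check out: the panel meets the cabinet without a gap, the lid is at (0.564, 0.270), the scoop is upright, and the tape and glue bottle are unmoved.

```bash
python3 -c "
from bench import ctrl
print(ctrl.get_state()['time'],ctrl.close_job())"
```

```text
the job is handed in; nothing more can be done
49.65 None
```

The job is handed in at 49.65 s: all four balls are in the shut drawer, the jar is empty with its lid back on, the scoop stands on its flat bottom, and the glue bottle by the jar and the tape have not moved.

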